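# Find the heavy side of an exciter rotor and hold it down

## Robot

A 7-joint arm with a two-finger parallel gripper is mounted at the origin on the work surface. World frame = base frame: x ahead of the robot, y to its left, z up, the work surface at z = 0. Lengths are in mm, angles in degrees, forces in N, time in s.
With the tool pointing down it reaches from about 400 to 750 mm from the base axis. Payload 19.5 kg.
Tool frame: the origin (TCP) lies between the finger pads; the fingertips stand 11 mm ahead of it and the grasp point (between the pads) lies 8 mm behind it; z points along the fingers, y is the direction in which the jaws open and shut (so a half turn about z gives the same grasp; the last joint's range is limited). The gripper opens to 85 mm and grips with 20 to 120 N. Pads are 22 mm wide; open, the fingers measure 114 mm over their backs; the gripper's body (76 mm by 85 mm) begins 54 mm behind the grasp point. The pads swing forward as they close: fully open they stand 13 mm farther back than shut.
Start: joints at [-72.978, 40.479, -1.581, 85.061, 1.261, 54.483, -4.326], TCP at [191.092, 542.292, 242.268] pointing down, gripper open.
Joint ranges: [-155.06, 155.06], [-18.47, 123.98], [-90, 86.84], [0, 140.48], [-83.41, 263.41], [0, 116], [-161.91, 161.91]. Speed limits (degrees/s): [108.29, 108.29, 147.25, 147.25, 172.46, 172.46, 172.46].

## Interface

Orientations are given as a 3x3 rotation matrix whose columns are the frame's x, y, z axes.
In Python, from cell import arm gives the robot as it stands.
- The arm moves only by the tool servo_tool, never from a script. Its argument "plan" is a list of rows, each a list of 3 entries, a list of its own where there are three numbers: the shift along the tool's x, y, z in mm, then the turn about the tool's z in degrees, then the closure in counts, from 0 (fully open) to 255 (shut). A call has 1 to 8 rows; each row shifts and turns the commanded pose from where the row before left it, along the tool's axes as they then stand; what a row does not reach is not made up. A row lasts 1/10 s, in which the tool goes at most 50 mm and 8.59 degrees, less where a joint would pass 70% of its speed; a pose out of reach is approached as far as the arm can. A call with a gripper value outside its range is refused whole. The fingers move at their own pace and stop on an object; the grip force is fixed at half the most. Time passes only in rows, so rows that do not move let the fingers close. It gives the time, the measured TCP pose, the force and the opening at its end, in the units of the state.
- arm.sense(): the state, without advancing time (a new reading comes with each control period).
- arm.get_image(name): name is "side" or "top"; returns a dict with "color" (400x640x3 uint8, red, green, blue), "fx", "fy", "cx", "cy" (pixels), "k1" (the pictures are not rectified: a ray, as slopes to the right and down, at radius r is drawn at 1 + k1 r^2 times it, then the intrinsics apply), "extrinsics" (4x4, takes a point from world to camera coordinates). Camera axes: x right, y down, z forward; pixel columns grow to the right and rows downward; lengths in mm; the calibration is good to about 2 mm. A picture is of the moment at which its call begins. There is no depth.
- arm.hand_in(): hands the job in, once; it reports no verdict.
Trained networks look in the newest picture that a camera, given by its name, has taken for a name from the list of things; names that differ only in an ending like _2 or _b are one class to them, and where a whole thing is asked for, a point or a joint stands for the part that bears it (a point fixed in the world has none). Each returns a list of dicts, best first, with "conf" (0 to 1); they miss things now and then, are a little off and sometimes report something else, mostly with a low value. They report only what shows in the picture. A call takes as long as a camera call.
- arm.boxes_of(camera, label): "position" ([x, y, z] in mm, in world coordinates, good to about 4 mm: the middle of the surface that is visible of it).
- arm.place_of(camera, label): "position" ([x, y, z] in mm, in world coordinates, good to about 4 mm: a listed point, or the origin of a listed thing).
The state is a dict: "t": time; "joints": joint angles; "qd": joint speeds; "joint_torque": joint torques, N m; "ee_pos": TCP position; "eef_rot": TCP orientation; "force": force on the tool from outside, world axes, zero at the start; "torque": the same for the moment, N m; "finger_gap": finger opening in mm.
Only numpy, scipy, OpenCV 4.12 (cv2) and the standard library are available. Lean on these libraries where they do the work, as an engineer would, in place of code of your own. Each camera call takes 0.05 s, during which the arm holds its last target.

## Task

The rotor in the red frame has an eccentric weight closed up inside its yellow drum, and the bearing seals drag so much that it stays wherever it is left. Take the steel rim in the fingers and turn the rotor by hand, at least a quarter turn away from where it stood, to feel where it is heavy; then bring the heavy side straight down, within 20 degrees, and finish while still gripping the rim and holding the rotor still, ready for the coupling to be fitted. Leave the tools and parts around it where they lie.

Things in the scene. Friction and masses are not known exactly. Their poses are not given: they have to be found in the camera images.
- frame: Red welded frame, fixed to the bench, 320 mm (its x) by 225 mm (its y), 100 mm high. On each of its two rails stands a dark green pillow-block bearing, top 173 mm above the bench, 36 mm wide, 90 mm to either side of the rim. Origin: centre of its underside; z up. The rotor's shaft lies along the frame's y axis and sticks out on its -y side
- axis (a point): Centre of the rotor, on the shaft's centre line, 137 mm above the bench, axes as the frame's. Around it turn the steel rim, a flat disc of radius 104 mm, 16 mm thick along y, and on both its sides the closed yellow drum, radius 68 mm, 58 mm wide in all: the outer 36 mm of the rim are bare and can be pinched on the flat faces anywhere along its free upper half
- rotor (a joint): Angle of the rotor, rad, no stops; 0 with the blue mark on top; grows as the top moves to the frame's +x. The seals' dry drag is 0.37 N m either way; the hidden weight (about 0.65 kg, 46 mm off the shaft) pulls with at most 0.25 to 0.34 N m (none when straight down or up), so the rim needs 0.3 to 7 N: more where the heavy side rises, less where it sinks; left alone it stays
- mark (a point): Outer end of the blue paint stripe across the rim, 104 mm from the shaft, turning with the rotor. It only marks an angle: the weight sits at a fixed angle from it that is unknown and different each time
- coupling: Steel coupling hub, 64 mm in diameter, 45 mm high, standing near the shaft end; origin at the centre of its underside; leave alone
- bolt: Large hex bolt standing on its head on a frame rail, head 32 mm, 68 mm high; origin under its head; leave alone
- wrench: Combination wrench, 230 mm, lying flat; origin at its middle; leave alone
- screwdriver: Red-handled screwdriver, 220 mm, lying; origin below its middle; leave alone
- mallet: Mallet with wooden handle and orange head, 280 mm, lying; origin at its middle; leave alone
- grease: Green grease can, 76 mm in diameter, 85 mm high; origin under its centre; leave alone
- seal_ring: Black rubber shaft seal ring, 48 mm outside, 10 mm high, lying on a frame rail; origin under its centre; leave alone

How it is judged (in metres and radians):
On the way:
1. the rotor has been turned at least a quarter turn (75 degrees passes) from where it stood (distance of mark from where it was at the start of the episode above 0.127 m), for 0.05 s.
At the end, for the whole second after the job is handed in: The rotor's hidden heavy side is within 20 degrees of straight down below the shaft, the rotor is still (under 0.05 rad/s) and the fingers still grip it (more than 4 N) (horizontal distance between heavy and axis below 0.0158 m and z of heavy in the frame of axis below -0.03 m and contact force between the fingers and rotor above 4 N and velocity of joint rotor between -0.05 and 0.05 rad/s); the arm keeps its last pose, push and grip.
It fails at once if a tool or part lying around is moved more than 25 mm (distance of any of coupling, bolt, wrench, screwdriver, mallet, grease, seal_ring from where it was at the start of the episode above 0.025 m).
It also fails if it takes over 72 s, if anything falls off the work surface, if the arm or the gripper's body presses on something with over 40 N, if the wrist force passes 120 N, or if a joint passes its speed limit or range.

## Working session

There is one attempt and no reset: what is moved stays moved. The work goes in short steps, Python scripts to look and compute and a tool call to move; the robot and the scene stay as the last step left them, time stands still between calls to the robot, and variables do not carry over. Pictures are saved under pics/ and viewed, and the job is handed in when it is done.

Besides the shell and the picture viewer there is one more tool, called after ">>>" as a command line: name --argument value ..., lists and objects as JSON in quotes. servo_tool: Moves the arm, as the interface text tells. Its arguments: {"type":"object","properties":{"plan":{"type":"array"}},"required":["plan"]}

```bash
mkdir -p pics
python3 - <<'E'
from cell import arm
import cv2,numpy as np
s=arm.sense()
for k in s: print(k,np.round(s[k],3).tolist())
for c in("side","top"):
    d=arm.get_image(c); cv2.imwrite(f"pics/{c}0.png",d["color"][:,:,::-1])
    print(c,d["fx"],d["fy"],d["cx"],d["cy"],d["k1"],np.round(d["extrinsics"],3).tolist())
    for n in("frame","axis","mark","bolt","coupling","rotor"):
        for f in("place_of","boxes_of"):
            try: print(c,f,n,[(np.round(r["position"],1).tolist(),round(r["conf"],2)) for r in getattr(arm,f)(c,n)[:2]])
            except Exception as e: print(c,f,n,e)
E
```

```text
t 0.0
joints [-72.975, 40.514, -1.582, 85.084, 1.26, 54.483, -4.326]
qd [0.032, 0.013, -0.023, 0.037, 0.042, -0.066, 0.081]
joint_torque [0.001, -88.319, 1.235, -23.618, 0.017, 0.006, 0.0]
ee_pos [191.044, 542.071, 241.835]
eef_rot [[-0.943, 0.332, -0.0], [0.332, 0.943, -0.001], [-0.0, -0.001, -1.0]]
force [0.282, 0.334, 0.183]
torque [-0.021, -0.054, 0.024]
finger_gap 85.49
side 388.50474999827605 388.50474999827605 320.314189828192 199.46990668318963 0.018632806638868186 [[0.881, -0.473, 0.011, -441.413], [-0.336, -0.643, -0.688, 278.006], [0.333, 0.602, -0.725, 1112.034], [0.0, 0.0, 0.0, 1.0]]
side place_of frame [([531.2, 24.9, 3.2], 0.81), ([518.9, -225.4, -0.5], 0.16)]
side boxes_of frame [([501.8, -7.0, 103.3], 0.56)]
side place_of axis [([529.6, 26.8, 140.0], 0.88)]
side boxes_of axis [([504.5, -8.1, 98.7], 0.73)]
side place_of mark [([584.8, 20.3, 226.2], 0.96)]
side boxes_of mark [([510.5, 8.9, 166.0], 0.76)]
side place_of bolt [([669.9, 103.2, 99.7], 0.39)]
side boxes_of bolt [([669.7, 97.9, 145.1], 0.59)]
side place_of coupling [([515.4, -226.9, -0.6], 0.95)]
side boxes_o
[... 449 characters left out ...]
534.5, 29.6, -1.4], 0.65)]
top boxes_of frame [([526.6, 32.1, 98.1], 0.59)]
top place_of axis [([535.8, 29.9, 138.8], 0.65)]
top boxes_of axis [([529.2, 30.6, 100.3], 0.76), ([525.3, 28.2, 187.9], 0.49)]
top place_of mark [([590.4, 24.2, 228.0], 0.81)]
top boxes_of mark [([525.8, 25.5, 186.7], 0.72)]
top place_of bolt [([664.0, 109.2, 101.6], 0.52)]
top boxes_of bolt [([485.4, -441.3, 80.3], 0.16)]
top place_of coupling [([515.6, -226.7, -0.9], 0.68), ([667.7, 452.2, -0.0], 0.63)]
top boxes_of coupling [([513.1, -223.0, 24.4], 0.82)]
top place_of rotor it knows: axis, bolt, coupling, frame, grease, mallet, mark, screwdriver, seal_ring, wrench
top boxes_of rotor [([523.6, 25.4, 189.7], 0.56)]
```

View pics/side0.png

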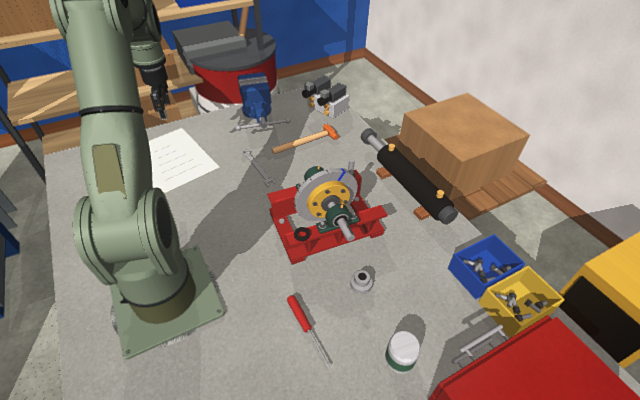

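View pics/top0.png

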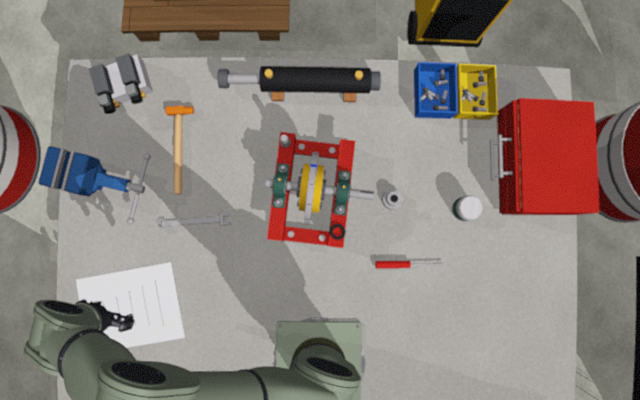

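The side picture shows the rotor at about (330,200), with the blue mark at (343,175), about 30° towards +x. The top picture shows the frame at about (312,190), slightly yawed. I'll refine the frame pose from its red outline.

```bash
cat > h.py <<'E'
import numpy as np,cv2
def rays(d,uv):
    uv=np.asarray(uv,float); y=np.c_[(uv[:,0]-d["cx"])/d["fx"],(uv[:,1]-d["cy"])/d["fy"]]
    x=y.copy()
    for _ in range(20): x=y/(1+d["k1"]*(x**2).sum(1))[:,None]
    E=np.array(d["extrinsics"]);R=E[:3,:3];c=-R.T@E[:3,3]
    return c,np.c_[x,np.ones(len(x))]@R
def onz(d,uv,z):
    c,r=rays(d,uv); return (c+r*((z-c[2])/r[:,2])[:,None])[:,:2]
def proj(d,P):
    E=np.array(d["extrinsics"]);p=np.asarray(P)@E[:3,:3].T+E[:3,3];x=p[:,:2]/p[:,2:]
    x=x*(1+d["k1"]*(x**2).sum(1))[:,None]
    return np.c_[d["fx"]*x[:,0]+d["cx"],d["fy"]*x[:,1]+d["cy"]]
E
python3 - <<'E'
from cell import arm
from h import *
for c,roi in(("top",(255,120,370,260)),("side",(255,160,400,275))):
    d=arm.get_image(c);im=d["color"].astype(int)
    m=((im[:,:,0]>110)&(im[:,:,1]<70)&(im[:,:,2]<70)).astype(np.uint8)
    mm=np.zeros_like(m);a,b,e,f=roi;mm[b:f,a:e]=m[b:f,a:e]
    ys,xs=np.nonzero(mm);P=onz(d,np.c_[xs,ys],100).astype(np.float32)
    print(c,len(P),cv2.minAreaRect(P))
    C=np.array([532.7,28,137]);col=d["color"][:,:,::-1].copy()
    yaw=np.radians(-6);X=np.array([np.cos(yaw),np.sin(yaw),0]);Y=np.array([-X[1],X[0],0])
    t=np.radians(np.arange(0,360,4))
    for yy in(-8,8):
        for p in proj(d,C+104*(np.sin(t)[:,None]*X+np.cos(t)[:,None]*[0,0,1])+yy*Y): cv2.circle(col,tuple(int(round(v*16)) for v in p),8,(255,0,255),-1,shift=4)
    for sx in(-160,160):
        for sy in(-112.5,112.5):
            p=proj(d,[C*[1,1,0]+[0,0,100]+sx*X+sy*Y])[0];cv2.circle(col,tuple(int(round(v)) for v in p),1,(0,255,0),-1)
    a,b,e,f=roi;cv2.imwrite(f"pics/{c}z.png",cv2.resize(col[b:f,a:e],None,fx=4,fy=4,interpolation=cv2.INTER_CUBIC)[:600])
E
```

```text
top 2748 ((533.1316528320312, 27.860191345214844), (219.8929443359375, 316.4898986816406), 84.00851440429688)
side 2859 ((521.5428466796875, -4.110565185546875), (286.6666259765625, 335.0693054199219), 83.98310089111328)
```

View pics/topz.png

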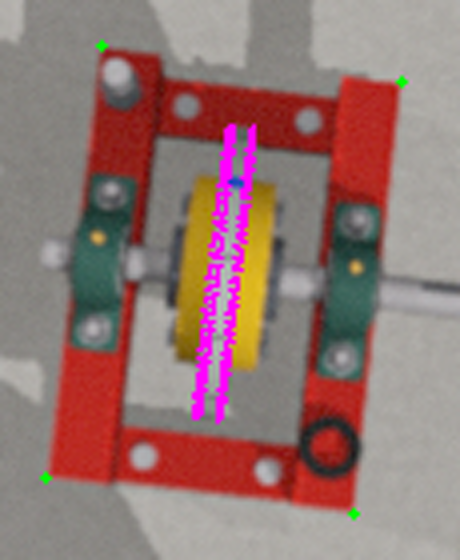

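View pics/sidez.png

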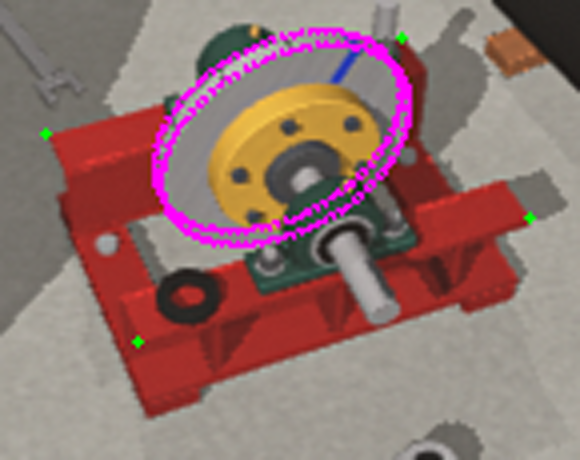

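>>> servo_tool --plan '[[[0, 0, -25], -6.7, 0], [[0, 0, -25], -6.7, 0], [[-12, -17, 0], 0, 0], [[-23, -34, 0], 0, 0], [[-23, -34, 0], 0, 0], [[-23, -34, 0], 0, 0], [[-23, -34, 0], 0, 0], [[-23, -34, 0], 0, 0]]'

```text
t: 2.1
ee_pos: [298.3, 341.5, 292.4]
eef_rot: [[-0.995, 0.105, 0.0], [0.105, 0.995, 0.0], [-0.0, 0.0, -1.0]]
force: [0.3, -0.1, -0.2]
finger_gap: 85.1
```

>>> servo_tool --plan '[[[-23, -34, 0], 0, 0], [[-23, -34, 0], 0, 0], [[-23, -34, 0], 0, 0], [[-23, -34, 0], 0, 0], [[-23, -34, 0], 0, 0], [[-23, -34, 0], 0, 0], [[-23, -34, 0], 0, 0], [[0, 0, 0], 0, 0]]'

```text
t: 2.9
ee_pos: [434.7, 84.9, 292.2]
eef_rot: [[-0.994, 0.111, 0.001], [0.111, 0.994, -0.002], [-0.001, -0.002, -1.0]]
force: [-0.1, 1.8, -0.1]
finger_gap: 85.4
```

>>> servo_tool --plan '[[[-16, -23, 0], 0, 0], [[-16, -24, 0], 0, 0], [[0, 0, 0], 0, 0], [[0, 0, 0], 0, 0]]'

```text
t: 3.3
ee_pos: [459.8, 39.4, 292.2]
eef_rot: [[-0.994, 0.105, -0.0], [0.105, 0.994, 0.0], [0.0, 0.0, -1.0]]
force: [-1.0, -0.1, 0.4]
finger_gap: 85.6
```

```bash
cat >> h.py <<'E'
C=np.array([533.,28,137]);YAW=np.radians(-6)
RF=np.array([[np.cos(YAW),-np.sin(YAW),0],[np.sin(YAW),np.cos(YAW),0],[0,0,1]])
def st(arm,pr=True):
    s=arm.sense();R=np.array(s["eef_rot"]);g=RF.T@(np.array(s["ee_pos"])-8*R[:,2]-C)
    f=RF.T@np.array(s["force"]);m=RF.T@np.array(s["torque"])
    phi=np.degrees(np.arctan2(g[0],g[2]));r=np.hypot(g[0],g[2])
    if pr: print("t",s["t"],"grasp in frame",g.round(1),"phi",phi.round(1),"r",r.round(1),"F",f.round(2),"M",m.round(3),"gap",round(s["finger_gap"],1),"yaw err",round(np.degrees(np.arctan2(R[1,1],R[0,1]))-84,2))
    return s,g,f,m,phi,r
E
python3 -c "
from cell import arm
from h import *
st(arm)"
```

```text
t 3.3 grasp in frame [-74.    3.7 163.2] phi -24.4 r 179.2 F [-0.96 -0.17  0.37] M [0.038 0.034 0.017] gap 85.6 yaw err -0.05
```

>>> servo_tool --plan '[[[0, -3.7, 30], 0, 0], [[0, 0, 30], 0, 0], [[0, 0, 25], 0, 0], [[0, 0, 17], 0, 0], [[0, 0, 0], 0, 0], [[0, 0, 0], 0, 0]]'

```text
t: 3.9
ee_pos: [459.5, 36.4, 190.9]
eef_rot: [[-0.995, 0.104, 0.0], [0.104, 0.995, 0.0], [-0.0, 0.0, -1.0]]
force: [0.9, 1.2, 0.4]
finger_gap: 85.0
```

```bash
python3 -c "
from cell import arm
from h import *
st(arm)
d=arm.get_image('side');cv2.imwrite('pics/s1.png',cv2.resize(d['color'][120:290,230:430,::-1],None,fx=3.5,fy=3.5))"
```

```text
t 3.9 grasp in frame [-74.    0.6  61.9] phi -50.1 r 96.5 F [0.74 1.29 0.41] M [-0.01   0.045  0.009] gap 85.0 yaw err 0.04
```

View pics/s1.png

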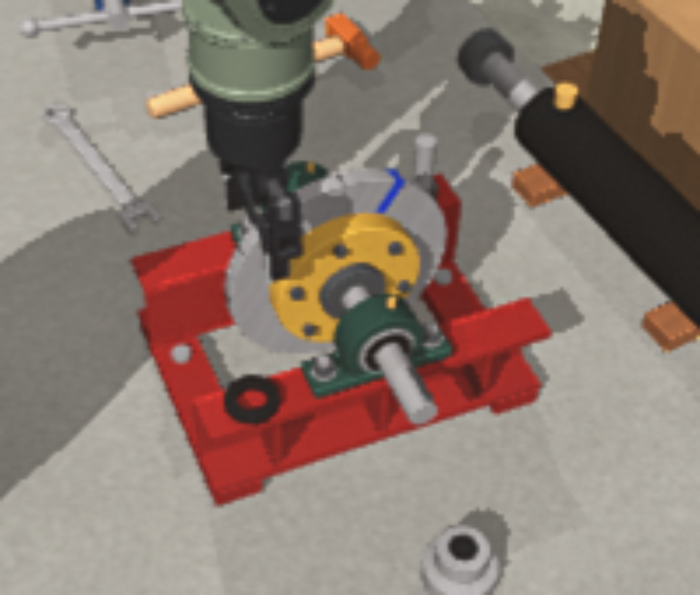

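>>> servo_tool --plan '[[[0, 0, 0], 0, 128], [[0, 0, 0], 0, 255], [[0, 0, 0], 0, 255], [[0, 0, 0], 0, 255], [[0, 0, 0], 0, 255], [[0, 0, 0], 0, 255], [[0, 0, 0], 0, 255], [[0, 0, 0], 0, 255]]'

```text
t: 4.75
ee_pos: [459.3, 35.2, 190.4]
eef_rot: [[-0.994, 0.105, -0.0], [0.105, 0.994, -0.001], [0.0, -0.001, -1.0]]
force: [-2.3, -3.9, 5.1]
finger_gap: 14.9
```

```bash
python3 -c "
from cell import arm
from h import *
for i in range(4):
  st(arm);print([(np.round(r['position'],1).tolist(),round(r['conf'],2)) for r in arm.place_of('side','mark')[:1]]) if i<1 else arm.get_image('top')
"
```

```text
t 4.75 grasp in frame [-74.   -0.6  61.4] phi -50.3 r 96.2 F [-1.89 -4.11  5.13] M [-0.778  0.233 -0.016] gap 14.9 yaw err -0.05
[]
t 4.8 grasp in frame [-74.   -0.6  61.4] phi -50.3 r 96.2 F [-2.88 -5.04  5.71] M [-0.81   0.191 -0.011] gap 15.2 yaw err -0.05
t 4.85 grasp in frame [-74.   -0.6  61.4] phi -50.3 r 96.2 F [-2.69 -5.28  5.8 ] M [-0.7    0.19  -0.076] gap 14.8 yaw err -0.05
t 4.9 grasp in frame [-74.   -0.6  61.4] phi -50.3 r 96.2 F [-2.53 -4.8   5.88] M [-0.818  0.229 -0.025] gap 15.0 yaw err -0.05
```

```bash
cat > log.py <<'E'
from cell import arm
from h import *
s,g,f,m,phi,r=st(arm,False)
print(f"phi {phi:.1f} r {r:.1f} F {f.round(1)} M {m.round(2)} gap {s['finger_gap']:.1f} t {s['t']:.2f}")
open("log.txt","a").write(" ".join(f"{v:.4f}" for v in[s['t'],phi,r,*g,*f,*m])+"\n")
E
cat > arc.py <<'E'
import sys,numpy as np
a,b,n,r=[float(v) for v in sys.argv[1:5]]
p=np.radians(np.linspace(a,b,int(n)+1));X=r*np.sin(p);Z=r*np.cos(p)
dx=np.diff(np.round(-X,1));dz=np.diff(np.round(-Z,1))
for q,u,v in zip(np.degrees(p[1:]),dx,dz): print(f"{q:.1f}: [{u:.1f},0,{v:.1f}]",end="  ")
E
python3 arc.py -50 55 42 96; echo;python3 log.py
```

```text
-47.5: [-2.7,0,-3.2]  -45.0: [-2.9,0,-3.0]  -42.5: [-3.0,0,-2.9]  -40.0: [-3.2,0,-2.7]  -37.5: [-3.3,0,-2.7]  -35.0: [-3.3,0,-2.4]  -32.5: [-3.5,0,-2.4]  -30.0: [-3.6,0,-2.1]  -27.5: [-3.7,0,-2.1]  -25.0: [-3.7,0,-1.8]  -22.5: [-3.9,0,-1.7]  -20.0: [-3.9,0,-1.5]  -17.5: [-3.9,0,-1.4]  -15.0: [-4.1,0,-1.1]  -12.5: [-4.0,0,-1.0]  -10.0: [-4.1,0,-0.8]  -7.5: [-4.2,0,-0.7]  -5.0: [-4.1,0,-0.4]  -2.5: [-4.2,0,-0.3]  0.0: [-4.2,0,-0.1]  2.5: [-4.2,0,0.1]  5.0: [-4.2,0,0.3]  7.5: [-4.1,0,0.4]  10.0: [-4.2,0,0.7]  12.5: [-4.1,0,0.8]  15.0: [-4.0,0,1.0]  17.5: [-4.1,0,1.1]  20.0: [-3.9,0,1.4]  22.5: [-3.9,0,1.5]  25.0: [-3.9,0,1.7]  27.5: [-3.7,0,1.8]  30.0: [-3.7,0,2.1]  32.5: [-3.6,0,2.1]  35.0: [-3.5,0,2.4]  37.5: [-3.3,0,2.4]  40.0: [-3.3,0,2.7]  42.5: [-3.2,0,2.7]  45.0: [-3.0,0,2.9]  47.5: [-2.9,0,3.0]  50.0: [-2.7,0,3.2]  52.5: [-2.7,0,3.3]  55.0: [-2.4,0,3.3]  
phi -50.3 r 96.2 F [-2.6 -4.9  4.7] M [-0.79  0.23 -0.05] gap 14.9 t 4.95
```

>>> servo_tool --plan '[[[-2.7, 0, -3.2], 0, 255], [[-2.9, 0, -3.0], 0, 255]]'

```text
t: 5.15
ee_pos: [464.5, 34.6, 196.3]
eef_rot: [[-0.994, 0.105, -0.002], [0.105, 0.994, -0.001], [0.002, -0.001, -1.0]]
force: [-1.1, -5.0, -10.3]
finger_gap: 14.9
```

```bash
python3 log.py
```

```text
phi -45.7 r 96.2 F [ -0.6  -5.1 -10.3] M [-0.94  0.76 -0.  ] gap 14.9 t 5.15
```

>>> servo_tool --plan '[[[-3.0, 0, -2.9], 0, 255], [[-3.2, 0, -2.7], 0, 255]]'

```text
t: 5.35
ee_pos: [470.5, 34.0, 201.9]
eef_rot: [[-0.994, 0.105, -0.003], [0.105, 0.994, -0.001], [0.003, -0.001, -1.0]]
force: [-2.6, -4.6, -6.9]
finger_gap: 15.0
```

```bash
python3 log.py
```

```text
phi -40.7 r 96.2 F [-2.1 -4.8 -6.9] M [-0.89  1.04  0.01] gap 15.0 t 5.35
```

>>> servo_tool --plan '[[[-3.3, 0, -2.7], 0, 255], [[-3.3, 0, -2.4], 0, 255]]'

```text
t: 5.55
ee_pos: [477.0, 33.2, 207.0]
eef_rot: [[-0.994, 0.105, -0.003], [0.105, 0.994, -0.001], [0.003, -0.001, -1.0]]
force: [-3.9, -5.0, -9.1]
finger_gap: 14.8
```

```bash
python3 log.py
```

```text
phi -35.8 r 96.2 F [-3.4 -5.3 -9.1] M [-0.94  1.65  0.02] gap 14.8 t 5.55
```

>>> servo_tool --plan '[[[-3.5, 0, -2.4], 0, 255], [[-3.6, 0, -2.1], 0, 255]]'

```text
t: 5.75
ee_pos: [483.9, 32.5, 211.5]
eef_rot: [[-0.994, 0.105, -0.003], [0.105, 0.994, -0.001], [0.003, -0.001, -1.0]]
force: [-6.9, -4.7, -5.9]
finger_gap: 14.9
```

```bash
python3 log.py
```

```text
phi -30.9 r 96.1 F [-6.4 -5.4 -5.9] M [-0.9   1.99 -0.02] gap 14.9 t 5.75
```

>>> servo_tool --plan '[[[-3.7, 0, -2.1], 0, 255], [[-3.7, 0, -1.8], 0, 255]]'

```text
t: 5.95
ee_pos: [491.2, 31.8, 215.4]
eef_rot: [[-0.994, 0.105, -0.004], [0.105, 0.994, -0.001], [0.003, -0.001, -1.0]]
force: [-7.6, -4.2, -5.9]
finger_gap: 14.8
```

```bash
python3 log.py
```

```text
phi -25.9 r 96.0 F [-7.1 -4.9 -5.9] M [-0.91  1.9  -0.13] gap 14.8 t 5.95
```

>>> servo_tool --plan '[[[-3.9, 0, -1.7], 0, 255], [[-3.9, 0, -1.5], 0, 255]]'

```text
t: 6.15
ee_pos: [498.9, 30.9, 218.6]
eef_rot: [[-0.994, 0.105, -0.004], [0.105, 0.994, -0.001], [0.004, -0.001, -1.0]]
force: [-6.5, -4.1, -5.0]
finger_gap: 14.5
```

```bash
python3 log.py
```

```text
phi -20.9 r 95.9 F [-6.1 -4.8 -5. ] M [-0.93  1.7   0.03] gap 14.5 t 6.15
```

>>> servo_tool --plan '[[[-3.9, 0, -1.4], 0, 255], [[-4.1, 0, -1.1], 0, 255]]'

```text
t: 6.35
ee_pos: [506.8, 30.1, 221.1]
eef_rot: [[-0.994, 0.105, -0.004], [0.105, 0.994, -0.001], [0.004, -0.001, -1.0]]
force: [-8.8, -3.7, -0.9]
finger_gap: 15.2
```

```bash
python3 log.py
```

```text
phi -15.9 r 95.8 F [-8.4 -4.6 -0.9] M [-1.    2.38  0.06] gap 15.2 t 6.35
```

>>> servo_tool --plan '[[[-4.0, 0, -1.0], 0, 255], [[-4.1, 0, -0.8], 0, 255]]'

```text
t: 6.55
ee_pos: [514.8, 29.3, 222.9]
eef_rot: [[-0.994, 0.105, -0.004], [0.105, 0.994, -0.001], [0.004, -0.001, -1.0]]
force: [-8.4, -3.2, -1.1]
finger_gap: 15.0
```

```bash
python3 log.py
```

```text
phi -11.0 r 95.7 F [-8.  -4.1 -1.1] M [-1.05  2.46 -0.03] gap 15.0 t 6.55
```

>>> servo_tool --plan '[[[-4.2, 0, -0.7], 0, 255], [[-4.1, 0, -0.4], 0, 255]]'

```text
t: 6.75
ee_pos: [523.1, 28.4, 224.1]
eef_rot: [[-0.994, 0.105, -0.004], [0.105, 0.994, -0.001], [0.003, -0.001, -1.0]]
force: [-10.9, -4.8, 1.4]
finger_gap: 15.0
```

```bash
python3 log.py
```

```text
phi -5.9 r 95.6 F [-10.4  -6.    1.4] M [-0.97  2.86 -0.08] gap 15.0 t 6.75
```

>>> servo_tool --plan '[[[-4.2, 0, -0.3], 0, 255], [[-4.2, 0, -0.1], 0, 255]]'

```text
t: 6.95
ee_pos: [531.5, 27.5, 224.6]
eef_rot: [[-0.994, 0.105, -0.003], [0.105, 0.994, -0.001], [0.003, -0.001, -1.0]]
force: [-11.1, -3.8, 4.4]
finger_gap: 14.8
```

```bash
python3 log.py
```

```text
phi -0.8 r 95.6 F [-10.7  -4.9   4.4] M [-0.92  2.89 -0.  ] gap 14.8 t 6.95
```

>>> servo_tool --plan '[[[-4.2, 0, 0.1], 0, 255], [[-4.2, 0, 0.3], 0, 255]]'

```text
t: 7.15
ee_pos: [540.0, 26.6, 224.3]
eef_rot: [[-0.994, 0.105, -0.003], [0.105, 0.994, -0.001], [0.003, -0.001, -1.0]]
force: [-8.8, -4.8, 5.0]
finger_gap: 15.0
```

```bash
python3 log.py
```

```text
phi 4.3 r 95.5 F [-8.3 -5.7  5. ] M [-1.02  2.16  0.  ] gap 15.0 t 7.15
```

>>> servo_tool --plan '[[[-4.1, 0, 0.4], 0, 255], [[-4.2, 0, 0.7], 0, 255]]'

```text
t: 7.35
ee_pos: [548.3, 25.8, 223.2]
eef_rot: [[-0.994, 0.105, -0.003], [0.105, 0.994, -0.001], [0.003, -0.001, -1.0]]
force: [-7.5, -5.0, 4.2]
finger_gap: 15.3
```

```bash
python3 log.py
```

```text
phi 9.3 r 95.5 F [-6.9 -5.7  4.2] M [-1.14  2.02  0.02] gap 15.3 t 7.35
```

>>> servo_tool --plan '[[[-4.1, 0, 0.8], 0, 255], [[-4.0, 0, 1.0], 0, 255]]'

```text
t: 7.55
ee_pos: [556.5, 24.9, 221.5]
eef_rot: [[-0.994, 0.105, -0.002], [0.105, 0.994, -0.001], [0.002, -0.001, -1.0]]
force: [-10.3, -4.3, 8.4]
finger_gap: 15.0
```

```bash
python3 log.py
```

```text
phi 14.4 r 95.5 F [-9.8 -5.3  8.4] M [-1.13  2.7  -0.05] gap 15.0 t 7.55
```

>>> servo_tool --plan '[[[-4.1, 0, 1.1], 0, 255], [[-3.9, 0, 1.4], 0, 255]]'

```text
t: 7.75
ee_pos: [564.6, 24.0, 219.1]
eef_rot: [[-0.994, 0.105, -0.002], [0.105, 0.994, -0.001], [0.002, -0.001, -1.0]]
force: [-8.8, -4.4, 9.9]
finger_gap: 14.8
```

```bash
python3 log.py
```

```text
phi 19.5 r 95.6 F [-8.3 -5.3  9.9] M [-1.02  2.36  0.04] gap 14.8 t 7.75
```

>>> servo_tool --plan '[[[-3.9, 0, 1.5], 0, 255], [[-3.9, 0, 1.7], 0, 255]]'

```text
t: 7.95
ee_pos: [572.5, 23.2, 216.1]
eef_rot: [[-0.994, 0.105, -0.002], [0.105, 0.994, -0.001], [0.001, -0.001, -1.0]]
force: [-9.2, -4.7, 10.8]
finger_gap: 15.1
```

```bash
python3 log.py
```

```text
phi 24.6 r 95.7 F [-8.7 -5.6 10.8] M [-0.93  2.47  0.13] gap 15.1 t 7.95
```

>>> servo_tool --plan '[[[-3.7, 0, 1.8], 0, 255], [[-3.7, 0, 2.1], 0, 255]]'

```text
t: 8.15
ee_pos: [580.1, 22.4, 212.3]
eef_rot: [[-0.994, 0.105, -0.001], [0.105, 0.994, -0.001], [0.001, -0.001, -1.0]]
force: [-7.6, -5.0, 12.7]
finger_gap: 15.3
```

```bash
python3 log.py
```

```text
phi 29.7 r 95.9 F [-7.  -5.8 12.7] M [-1.2   2.26 -0.07] gap 15.3 t 8.15
```

>>> servo_tool --plan '[[[-3.6, 0, 2.1], 0, 255], [[-3.5, 0, 2.4], 0, 255]]'

```text
t: 8.35
ee_pos: [587.3, 21.6, 207.9]
eef_rot: [[-0.994, 0.105, -0.0], [0.105, 0.994, -0.001], [0.0, -0.001, -1.0]]
force: [-6.1, -3.5, 10.8]
finger_gap: 14.9
```

```bash
python3 log.py
```

```text
phi 34.7 r 96.0 F [-5.7 -4.2 10.8] M [-0.85  1.66  0.06] gap 14.9 t 8.35
```

>>> servo_tool --plan '[[[-3.3, 0, 2.4], 0, 255], [[-3.3, 0, 2.7], 0, 255]]'

```text
t: 8.55
ee_pos: [594.1, 20.9, 203.0]
eef_rot: [[-0.994, 0.105, 0.0], [0.105, 0.994, -0.001], [-0.0, -0.001, -1.0]]
force: [-4.9, -4.3, 11.9]
finger_gap: 14.9
```

```bash
python3 log.py
```

```text
phi 39.8 r 96.2 F [-4.4 -4.8 11.9] M [-0.83  1.38  0.08] gap 14.9 t 8.55
```

>>> servo_tool --plan '[[[-3.2, 0, 2.7], 0, 255], [[-3.0, 0, 2.9], 0, 255]]'

```text
t: 8.75
ee_pos: [600.5, 20.2, 197.4]
eef_rot: [[-0.994, 0.105, 0.001], [0.105, 0.994, -0.001], [-0.001, -0.001, -1.0]]
force: [-4.2, -6.4, 16.1]
finger_gap: 15.0
```

```bash
python3 log.py
```

```text
phi 44.8 r 96.4 F [-3.5 -6.8 16.1] M [-1.3   1.36 -0.06] gap 15.0 t 8.75
```

>>> servo_tool --plan '[[[-2.9, 0, 3.0], 0, 255], [[-2.7, 0, 3.2], 0, 255]]'

```text
t: 8.95
ee_pos: [606.2, 19.7, 191.4]
eef_rot: [[-0.994, 0.105, 0.001], [0.105, 0.994, -0.001], [-0.001, -0.001, -1.0]]
force: [-3.1, -6.0, 12.6]
finger_gap: 15.3
```

```bash
python3 log.py
```

```text
phi 49.8 r 96.6 F [-2.4 -6.3 12.6] M [-1.04  0.98  0.02] gap 15.3 t 8.95
```

>>> servo_tool --plan '[[[-2.7, 0, 3.3], 0, 255], [[-2.4, 0, 3.3], 0, 255]]'

```text
t: 9.15
ee_pos: [611.5, 19.1, 184.8]
eef_rot: [[-0.994, 0.105, 0.002], [0.105, 0.994, -0.001], [-0.002, -0.001, -1.0]]
force: [-2.0, -4.9, 13.2]
finger_gap: 15.0
```

```bash
python3 log.py
```

```text
phi 54.7 r 96.7 F [-1.5 -5.  13.2] M [-0.56  0.98  0.05] gap 15.0 t 9.15
```

```bash
echo >log2.txt
cat > fit.py <<'E'
import numpy as np,sys
d=np.loadtxt("log.txt");t,phi=d[:,0],np.radians(d[:,1]);g=d[:,3:6]/1000;f=d[:,6:9];m=d[:,9:12]
s=np.sign(np.gradient(d[:,1]))
L=m[:,1]+g[:,2]*f[:,0]-g[:,0]*f[:,2]
for h in(None,0.16,.18,.2,.22,.24):
    sel=np.ones(len(t),bool); sel[:4]=False
    if len(sys.argv)>1: sel&=eval(sys.argv[1])
    cols=[s,np.sin(phi),np.cos(phi)];y=-L.copy()
    if h is None: cols.append(f[:,0])
    else: y-=h*f[:,0]
    A=np.array(cols).T[sel];x,res,_,_=np.linalg.lstsq(A,y[sel],rcond=None)
    print(h,x.round(3),"rms",np.sqrt(np.mean((A@x-y[sel])**2)).round(3),"heavy at (deg from grip, grav T=A sin..):",np.hypot(x[1],x[2]).round(3))
E
python3 fit.py; python3 -c "
from cell import arm
from h import *
for c in ('side','top'):print([(np.round(r['position'],1).tolist(),round(r['conf'],2)) for r in arm.place_of(c,'mark')[:1]])
d=arm.get_image('side');cv2.imwrite('pics/s2.png',cv2.resize(d['color'][120:290,230:430,::-1],None,fx=3.5,fy=3.5))"
```

```text
None [ 1.031  0.235 -1.091  0.17 ] rms 0.116 heavy at (deg from grip, grav T=A sin..): 1.116
0.16 [ 1.142  0.228 -1.292] rms 0.117 heavy at (deg from grip, grav T=A sin..): 1.312
0.18 [ 0.915  0.243 -0.881] rms 0.117 heavy at (deg from grip, grav T=A sin..): 0.914
0.2 [ 0.688  0.258 -0.469] rms 0.12 heavy at (deg from grip, grav T=A sin..): 0.535
0.22 [ 0.46   0.273 -0.058] rms 0.125 heavy at (deg from grip, grav T=A sin..): 0.279
0.24 [0.233 0.287 0.353] rms 0.133 heavy at (deg from grip, grav T=A sin..): 0.455
[]
[([587.5, 22.3, 227.5], 0.96)]
```

View pics/s2.png

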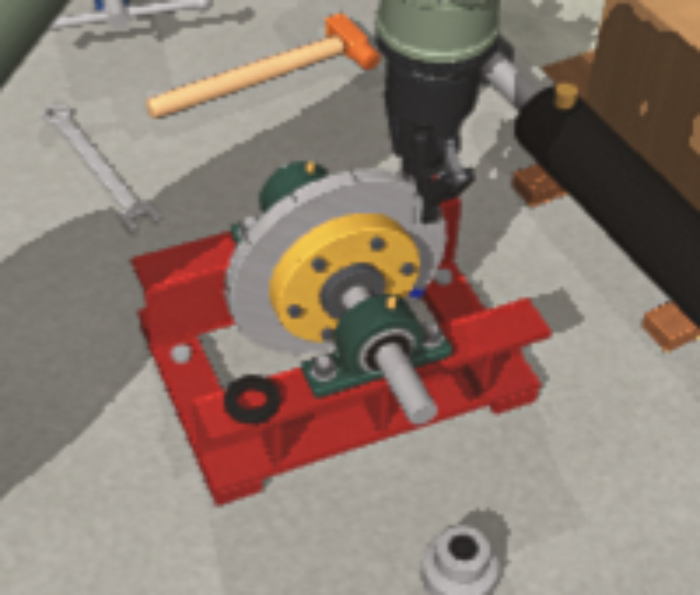

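>>> servo_tool --plan '[[[2.4, 0, -3.3], 0, 255], [[2.7, 0, -3.3], 0, 255]]'

```text
t: 9.5
ee_pos: [606.7, 19.6, 190.6]
eef_rot: [[-0.994, 0.105, 0.002], [0.105, 0.994, -0.001], [-0.002, -0.001, -1.0]]
force: [5.3, -4.7, -9.5]
finger_gap: 15.1
```

```bash
python3 log.py
```

```text
phi 50.3 r 96.4 F [ 5.8 -4.1 -9.5] M [-0.67 -2.08  0.12] gap 15.1 t 9.50
```

>>> servo_tool --plan '[[[2.7, 0, -3.2], 0, 255], [[2.9, 0, -3.0], 0, 255]]'

```text
t: 9.7
ee_pos: [600.8, 20.2, 196.6]
eef_rot: [[-0.994, 0.105, 0.002], [0.105, 0.994, -0.001], [-0.002, -0.001, -1.0]]
force: [6.5, -5.7, -10.4]
finger_gap: 15.1
```

```bash
python3 log.py
```

```text
phi 45.3 r 96.1 F [  7.1  -5.  -10.4] M [-0.85 -2.04  0.06] gap 15.1 t 9.70
```

>>> servo_tool --plan '[[[3.0, 0, -2.9], 0, 255], [[3.2, 0, -2.7], 0, 255]]'

```text
t: 9.9
ee_pos: [594.6, 20.9, 202.2]
eef_rot: [[-0.994, 0.105, 0.001], [0.105, 0.994, -0.001], [-0.001, -0.001, -1.0]]
force: [4.8, -5.1, -8.5]
finger_gap: 15.1
```

```bash
python3 log.py
```

```text
phi 40.3 r 95.9 F [ 5.3 -4.6 -8.5] M [-1.05 -1.52  0.06] gap 15.1 t 9.90
```

>>> servo_tool --plan '[[[3.3, 0, -2.7], 0, 255], [[3.3, 0, -2.4], 0, 255]]'

```text
t: 10.1
ee_pos: [587.9, 21.6, 207.2]
eef_rot: [[-0.994, 0.105, 0.001], [0.105, 0.994, -0.001], [-0.001, -0.001, -1.0]]
force: [3.2, -4.7, -8.9]
finger_gap: 14.6
```

```bash
python3 log.py
```

```text
phi 35.3 r 95.8 F [ 3.7 -4.4 -8.9] M [-0.75 -1.36 -0.01] gap 14.6 t 10.10
```

>>> servo_tool --plan '[[[3.5, 0, -2.4], 0, 255], [[3.6, 0, -2.1], 0, 255]]'

```text
t: 10.3
ee_pos: [580.9, 22.3, 211.7]
eef_rot: [[-0.994, 0.105, 0.001], [0.105, 0.994, -0.001], [-0.001, -0.001, -1.0]]
force: [5.6, -5.4, -12.0]
finger_gap: 14.9
```

```bash
python3 log.py
```

```text
phi 30.3 r 95.7 F [  6.2  -4.8 -12. ] M [-1.12 -1.82 -0.01] gap 14.9 t 10.30
```

>>> servo_tool --plan '[[[3.7, 0, -2.1], 0, 255], [[3.7, 0, -1.8], 0, 255]]'

```text
t: 10.5
ee_pos: [573.6, 23.1, 215.6]
eef_rot: [[-0.994, 0.105, 0.001], [0.105, 0.994, -0.001], [-0.001, -0.001, -1.0]]
force: [6.4, -6.0, -12.8]
finger_gap: 15.0
```

```bash
python3 log.py
```

```text
phi 25.3 r 95.7 F [  7.   -5.3 -12.8] M [-1.09 -2.02 -0.05] gap 15.0 t 10.50
```

>>> servo_tool --plan '[[[3.9, 0, -1.7], 0, 255], [[3.9, 0, -1.5], 0, 255]]'

```text
t: 10.7
ee_pos: [566.0, 23.9, 218.8]
eef_rot: [[-0.994, 0.105, 0.002], [0.105, 0.994, -0.001], [-0.002, -0.001, -1.0]]
force: [5.2, -4.9, -10.6]
finger_gap: 15.0
```

```bash
python3 log.py
```

```text
phi 20.3 r 95.8 F [  5.7  -4.3 -10.6] M [-0.76 -1.84  0.09] gap 15.0 t 10.70
```

>>> servo_tool --plan '[[[3.9, 0, -1.4], 0, 255], [[4.1, 0, -1.1], 0, 255]]'

```text
t: 10.9
ee_pos: [558.2, 24.7, 221.4]
eef_rot: [[-0.994, 0.105, 0.002], [0.105, 0.994, -0.001], [-0.002, -0.001, -1.0]]
force: [9.0, -5.4, -11.8]
finger_gap: 14.9
```

```bash
python3 log.py
```

```text
phi 15.4 r 95.8 F [  9.5  -4.5 -11.8] M [-0.82 -2.55  0.03] gap 14.9 t 10.90
```

>>> servo_tool --plan '[[[4.0, 0, -1.0], 0, 255], [[4.1, 0, -0.8], 0, 255]]'

```text
t: 11.1
ee_pos: [550.4, 25.6, 223.3]
eef_rot: [[-0.994, 0.105, 0.003], [0.105, 0.994, -0.001], [-0.003, -0.0, -1.0]]
force: [9.0, -5.8, -11.7]
finger_gap: 14.9
```

```bash
python3 log.py
```

```text
phi 10.5 r 95.9 F [  9.6  -4.9 -11.7] M [-0.9  -2.69  0.09] gap 14.9 t 11.10
```

>>> servo_tool --plan '[[[4.2, 0, -0.7], 0, 255], [[4.1, 0, -0.4], 0, 255]]'

```text
t: 11.3
ee_pos: [542.4, 26.4, 224.6]
eef_rot: [[-0.994, 0.105, 0.003], [0.105, 0.994, -0.001], [-0.004, -0.0, -1.0]]
force: [11.6, -6.2, -9.5]
finger_gap: 15.1
```

```bash
python3 log.py
```

```text
phi 5.6 r 96.1 F [12.2 -5.  -9.5] M [-1.03 -2.95  0.11] gap 15.1 t 11.30
```

>>> servo_tool --plan '[[[4.2, 0, -0.3], 0, 255], [[4.2, 0, -0.1], 0, 255]]'

```text
t: 11.5
ee_pos: [534.2, 27.3, 225.2]
eef_rot: [[-0.994, 0.105, 0.004], [0.105, 0.994, -0.001], [-0.004, -0.0, -1.0]]
force: [10.0, -6.4, -5.1]
finger_gap: 15.2
```

```bash
python3 log.py
```

```text
phi 0.8 r 96.2 F [10.6 -5.3 -5.1] M [-1.13 -2.79  0.12] gap 15.2 t 11.50
```

>>> servo_tool --plan '[[[4.2, 0, 0.1], 0, 255], [[4.2, 0, 0.3], 0, 255]]'

```text
t: 11.7
ee_pos: [526.2, 28.1, 225.0]
eef_rot: [[-0.994, 0.105, 0.005], [0.105, 0.994, -0.001], [-0.005, -0.0, -1.0]]
force: [9.9, -7.5, -1.2]
finger_gap: 15.2
```

```bash
python3 log.py
```

```text
phi -4.1 r 96.3 F [10.6 -6.4 -1.2] M [-1.32 -2.52 -0.01] gap 15.2 t 11.70
```

>>> servo_tool --plan '[[[4.1, 0, 0.4], 0, 255], [[4.2, 0, 0.7], 0, 255]]'

```text
t: 11.9
ee_pos: [518.1, 29.0, 224.1]
eef_rot: [[-0.994, 0.106, 0.006], [0.106, 0.994, -0.001], [-0.006, -0.0, -1.0]]
force: [7.9, -7.7, 5.6]
finger_gap: 14.9
```

```bash
python3 log.py
```

```text
phi -8.9 r 96.3 F [ 8.6 -6.8  5.6] M [-1.38 -2.66  0.04] gap 14.9 t 11.90
```

>>> servo_tool --plan '[[[4.1, 0, 0.8], 0, 255], [[4.0, 0, 1.0], 0, 255]]'

```text
t: 12.1
ee_pos: [510.2, 29.8, 222.6]
eef_rot: [[-0.994, 0.106, 0.006], [0.106, 0.994, -0.001], [-0.006, -0.0, -1.0]]
force: [9.8, -9.4, 7.2]
finger_gap: 15.0
```

```bash
python3 log.py
```

```text
phi -13.8 r 96.3 F [10.8 -8.3  7.2] M [-1.52 -2.9   0.1 ] gap 15.0 t 12.10
```

>>> servo_tool --plan '[[[4.1, 0, 1.1], 0, 255], [[3.9, 0, 1.4], 0, 255]]'

```text
t: 12.3
ee_pos: [502.2, 30.7, 220.2]
eef_rot: [[-0.994, 0.106, 0.006], [0.106, 0.994, -0.001], [-0.006, -0.0, -1.0]]
force: [8.2, -8.6, 10.6]
finger_gap: 15.1
```

```bash
python3 log.py
```

```text
phi -18.8 r 96.3 F [ 9.1 -7.7 10.6] M [-1.44 -2.36  0.04] gap 15.1 t 12.30
```

>>> servo_tool --plan '[[[3.9, 0, 1.5], 0, 255], [[3.9, 0, 1.7], 0, 255]]'

```text
t: 12.5
ee_pos: [494.4, 31.5, 217.0]
eef_rot: [[-0.994, 0.106, 0.006], [0.106, 0.994, -0.001], [-0.006, 0.0, -1.0]]
force: [6.3, -8.1, 14.3]
finger_gap: 14.9
```

```bash
python3 log.py
```

```text
phi -23.8 r 96.2 F [ 7.1 -7.4 14.3] M [-1.55 -2.16 -0.02] gap 14.9 t 12.50
```

>>> servo_tool --plan '[[[3.7, 0, 1.8], 0, 255], [[3.7, 0, 2.1], 0, 255]]'

```text
t: 12.7
ee_pos: [486.8, 32.3, 213.1]
eef_rot: [[-0.994, 0.106, 0.006], [0.106, 0.994, -0.001], [-0.006, -0.0, -1.0]]
force: [5.7, -8.5, 17.7]
finger_gap: 14.9
```

```bash
python3 log.py
```

```text
phi -28.9 r 96.1 F [ 6.6 -7.9 17.7] M [-1.57 -2.1  -0.02] gap 14.9 t 12.70
```

>>> servo_tool --plan '[[[3.6, 0, 2.1], 0, 255], [[3.5, 0, 2.4], 0, 255]]'

```text
t: 12.9
ee_pos: [479.6, 33.0, 208.6]
eef_rot: [[-0.994, 0.106, 0.005], [0.106, 0.994, -0.001], [-0.005, -0.0, -1.0]]
force: [1.8, -6.5, 16.6]
finger_gap: 14.7
```

```bash
python3 log.py
```

```text
phi -34.0 r 96.0 F [ 2.5 -6.3 16.6] M [-1.39 -1.21 -0.07] gap 14.7 t 12.90
```

>>> servo_tool --plan '[[[3.3, 0, 2.4], 0, 255], [[3.3, 0, 2.7], 0, 255]]'

```text
t: 13.1
ee_pos: [472.8, 33.8, 203.4]
eef_rot: [[-0.994, 0.106, 0.005], [0.106, 0.994, -0.001], [-0.005, -0.0, -1.0]]
force: [0.9, -8.6, 17.8]
finger_gap: 15.1
```

```bash
python3 log.py
```

```text
phi -39.1 r 95.9 F [ 1.8 -8.5 17.8] M [-1.79 -0.84 -0.06] gap 15.1 t 13.10
```

>>> servo_tool --plan '[[[3.2, 0, 2.7], 0, 255], [[3.0, 0, 2.9], 0, 255]]'

```text
t: 13.3
ee_pos: [466.5, 34.4, 197.7]
eef_rot: [[-0.994, 0.106, 0.004], [0.106, 0.994, -0.001], [-0.004, -0.0, -1.0]]
force: [1.3, -7.6, 17.2]
finger_gap: 15.6
```

```bash
python3 log.py
```

```text
phi -44.2 r 95.8 F [ 2.1 -7.4 17.2] M [-1.72 -0.89 -0.15] gap 15.6 t 13.30
```

>>> servo_tool --plan '[[[2.9, 0, 3.0], 0, 255], [[2.7, 0, 3.2], 0, 255]]'

```text
t: 13.5
ee_pos: [460.7, 35.0, 191.4]
eef_rot: [[-0.994, 0.106, 0.004], [0.106, 0.994, -0.001], [-0.004, -0.0, -1.0]]
force: [-0.6, -7.1, 18.5]
finger_gap: 14.9
```

```bash
python3 log.py;python3 fit.py
```

```text
phi -49.4 r 95.8 F [ 0.2 -7.1 18.5] M [-1.29 -0.75 -0.09] gap 14.9 t 13.50
None [ 0.401  0.237 -0.106  0.204] rms 0.169 heavy at (deg from grip, grav T=A sin..): 0.26
0.16 [ 0.09   0.347 -0.116] rms 0.207 heavy at (deg from grip, grav T=A sin..): 0.365
0.18 [ 0.231  0.297 -0.111] rms 0.181 heavy at (deg from grip, grav T=A sin..): 0.318
0.2 [ 0.371  0.248 -0.107] rms 0.169 heavy at (deg from grip, grav T=A sin..): 0.27
0.22 [ 0.511  0.199 -0.102] rms 0.174 heavy at (deg from grip, grav T=A sin..): 0.224
0.24 [ 0.651  0.15  -0.097] rms 0.195 heavy at (deg from grip, grav T=A sin..): 0.179
```

>>> servo_tool --plan '[[[-2.7, 0, -3.2], 0, 255], [[-2.9, 0, -3.0], 0, 255]]'

```text
t: 13.7
ee_pos: [465.0, 34.5, 196.3]
eef_rot: [[-0.994, 0.105, -0.001], [0.105, 0.994, -0.001], [0.001, -0.001, -1.0]]
force: [1.2, -5.6, -10.3]
finger_gap: 14.8
```

```bash
python3 log.py
```

```text
phi -45.4 r 95.9 F [  1.7  -5.5 -10.3] M [-1.14  0.2  -0.05] gap 14.8 t 13.70
```

>>> servo_tool --plan '[[[-3.0, 0, -2.9], 0, 255], [[-3.2, 0, -2.7], 0, 255]]'

```text
t: 13.9
ee_pos: [470.7, 33.9, 201.8]
eef_rot: [[-0.994, 0.105, -0.003], [0.105, 0.994, -0.001], [0.002, -0.001, -1.0]]
force: [-2.9, -5.3, -8.6]
finger_gap: 14.8
```

```bash
python3 log.py
```

```text
phi -40.7 r 96.0 F [-2.3 -5.6 -8.6] M [-1.09  0.96  0.02] gap 14.8 t 13.90
```

>>> servo_tool --plan '[[[-3.3, 0, -2.7], 0, 255], [[-3.3, 0, -2.4], 0, 255]]'

```text
t: 14.1
ee_pos: [477.0, 33.3, 206.9]
eef_rot: [[-0.994, 0.105, -0.003], [0.105, 0.994, -0.001], [0.003, -0.001, -1.0]]
force: [-4.2, -4.8, -12.7]
finger_gap: 15.1
```

```bash
python3 log.py
```

```text
phi -35.8 r 96.1 F [ -3.6  -5.2 -12.7] M [-0.81  1.59 -0.05] gap 15.1 t 14.10
```

>>> servo_tool --plan '[[[-3.5, 0, -2.4], 0, 255], [[-3.6, 0, -2.1], 0, 255]]'

```text
t: 14.3
ee_pos: [483.9, 32.5, 211.4]
eef_rot: [[-0.994, 0.105, -0.003], [0.105, 0.994, -0.001], [0.003, -0.001, -1.0]]
force: [-6.1, -3.3, -6.6]
finger_gap: 15.1
```

```bash
python3 log.py
```

```text
phi -30.9 r 96.1 F [-5.7 -3.9 -6.6] M [-0.89  1.46 -0.06] gap 15.1 t 14.30
```

>>> servo_tool --plan '[[[-3.7, 0, -2.1], 0, 255], [[-3.7, 0, -1.8], 0, 255]]'

```text
t: 14.5
ee_pos: [491.1, 31.8, 215.3]
eef_rot: [[-0.994, 0.105, -0.004], [0.105, 0.994, -0.001], [0.004, -0.001, -1.0]]
force: [-7.1, -3.6, -5.1]
finger_gap: 15.1
```

```bash
python3 log.py
```

```text
phi -25.9 r 96.0 F [-6.7 -4.3 -5.1] M [-1.06  1.99  0.11] gap 15.1 t 14.50
```

>>> servo_tool --plan '[[[-3.9, 0, -1.7], 0, 255], [[-3.9, 0, -1.5], 0, 255]]'

```text
t: 14.7
ee_pos: [498.8, 31.0, 218.6]
eef_rot: [[-0.994, 0.105, -0.004], [0.105, 0.994, -0.001], [0.004, -0.001, -1.0]]
force: [-8.5, -3.9, -3.7]
finger_gap: 15.0
```

```bash
python3 log.py
```

```text
phi -20.9 r 95.9 F [-8.  -4.8 -3.7] M [-0.94  2.02  0.01] gap 15.0 t 14.70
```

>>> servo_tool --plan '[[[-3.9, 0, -1.4], 0, 255], [[-4.1, 0, -1.1], 0, 255]]'

```text
t: 14.9
ee_pos: [506.7, 30.2, 221.1]
eef_rot: [[-0.994, 0.105, -0.004], [0.105, 0.994, -0.001], [0.004, -0.001, -1.0]]
force: [-8.1, -3.9, -0.1]
finger_gap: 15.0
```

```bash
python3 log.py
```

```text
phi -16.0 r 95.8 F [-7.6 -4.7 -0.1] M [-0.96  2.58 -0.02] gap 15.0 t 14.90
```

>>> servo_tool --plan '[[[-4.0, 0, -1.0], 0, 255], [[-4.1, 0, -0.8], 0, 255]]'

```text
t: 15.1
ee_pos: [514.8, 29.3, 222.9]
eef_rot: [[-0.994, 0.105, -0.004], [0.105, 0.994, -0.001], [0.004, -0.001, -1.0]]
force: [-8.6, -3.8, -2.4]
finger_gap: 14.9
```

```bash
python3 log.py
```

```text
phi -11.0 r 95.7 F [-8.2 -4.7 -2.4] M [-1.01  2.54  0.1 ] gap 14.9 t 15.10
```

>>> servo_tool --plan '[[[-4.2, 0, -0.7], 0, 255], [[-4.1, 0, -0.4], 0, 255]]'

```text
t: 15.3
ee_pos: [523.1, 28.4, 224.1]
eef_rot: [[-0.994, 0.105, -0.004], [0.105, 0.994, -0.001], [0.004, -0.001, -1.0]]
force: [-10.3, -4.3, 2.6]
finger_gap: 15.3
```

```bash
python3 log.py
```

```text
phi -5.9 r 95.6 F [-9.8 -5.4  2.6] M [-0.99  2.48 -0.04] gap 15.3 t 15.30
```

>>> servo_tool --plan '[[[-4.2, 0, -0.3], 0, 255], [[-4.2, 0, -0.1], 0, 255]]'

```text
t: 15.5
ee_pos: [531.5, 27.5, 224.5]
eef_rot: [[-0.994, 0.105, -0.004], [0.105, 0.994, -0.001], [0.003, -0.001, -1.0]]
force: [-9.4, -4.4, 3.3]
finger_gap: 15.2
```

```bash
python3 log.py
```

```text
phi -0.9 r 95.5 F [-8.9 -5.3  3.3] M [-0.99  2.64  0.04] gap 15.2 t 15.50
```

>>> servo_tool --plan '[[[-4.2, 0, 0.1], 0, 255], [[-4.2, 0, 0.3], 0, 255]]'

```text
t: 15.7
ee_pos: [540.0, 26.6, 224.2]
eef_rot: [[-0.994, 0.105, -0.003], [0.105, 0.994, -0.001], [0.003, -0.001, -1.0]]
force: [-9.6, -3.9, 4.7]
finger_gap: 15.3
```

```bash
python3 log.py
```

```text
phi 4.3 r 95.5 F [-9.1 -4.9  4.7] M [-0.93  2.69  0.13] gap 15.3 t 15.70
```

>>> servo_tool --plan '[[[-4.1, 0, 0.4], 0, 255], [[-4.2, 0, 0.7], 0, 255]]'

```text
t: 15.9
ee_pos: [548.3, 25.7, 223.3]
eef_rot: [[-0.994, 0.105, -0.003], [0.105, 0.994, -0.001], [0.003, -0.001, -1.0]]
force: [-10.9, -3.8, 7.7]
finger_gap: 14.7
```

```bash
python3 log.py
```

```text
phi 9.3 r 95.5 F [-10.5  -4.9   7.7] M [-1.09  2.73 -0.04] gap 14.7 t 15.90
```

>>> servo_tool --plan '[[[-4.1, 0, 0.8], 0, 255], [[-4.0, 0, 1.0], 0, 255]]'

```text
t: 16.1
ee_pos: [556.6, 24.9, 221.6]
eef_rot: [[-0.994, 0.105, -0.002], [0.105, 0.994, -0.001], [0.002, -0.001, -1.0]]
force: [-5.6, -3.3, 4.7]
finger_gap: 15.1
```

```bash
python3 log.py
```

```text
phi 14.4 r 95.6 F [-5.2 -3.8  4.7] M [-1.08  1.74  0.04] gap 15.1 t 16.10
```

>>> servo_tool --plan '[[[-4.1, 0, 1.1], 0, 255], [[-3.9, 0, 1.4], 0, 255]]'

```text
t: 16.3
ee_pos: [564.6, 24.0, 219.2]
eef_rot: [[-0.994, 0.105, -0.002], [0.105, 0.994, -0.001], [0.002, -0.001, -1.0]]
force: [-8.7, -4.4, 11.4]
finger_gap: 14.9
```

```bash
python3 log.py
```

```text
phi 19.5 r 95.6 F [-8.2 -5.3 11.4] M [-1.02  2.44  0.09] gap 14.9 t 16.30
```

>>> servo_tool --plan '[[[-3.9, 0, 1.5], 0, 255], [[-3.9, 0, 1.7], 0, 255]]'

```text
t: 16.5
ee_pos: [572.6, 23.2, 216.1]
eef_rot: [[-0.994, 0.105, -0.001], [0.105, 0.994, -0.001], [0.001, -0.001, -1.0]]
force: [-7.3, -5.4, 11.4]
finger_gap: 14.8
```

```bash
python3 log.py
```

```text
phi 24.6 r 95.8 F [-6.7 -6.1 11.4] M [-1.2   2.25 -0.03] gap 14.8 t 16.50
```

>>> servo_tool --plan '[[[-3.7, 0, 1.8], 0, 255], [[-3.7, 0, 2.1], 0, 255]]'

```text
t: 16.7
ee_pos: [580.1, 22.4, 212.4]
eef_rot: [[-0.994, 0.105, -0.001], [0.105, 0.994, -0.001], [0.001, -0.001, -1.0]]
force: [-7.7, -5.5, 14.3]
finger_gap: 14.9
```

```bash
python3 log.py
```

```text
phi 29.7 r 95.9 F [-7.1 -6.3 14.3] M [-1.27  2.3   0.03] gap 14.9 t 16.70
```

>>> servo_tool --plan '[[[-3.6, 0, 2.1], 0, 255], [[-3.5, 0, 2.4], 0, 255]]'

```text
t: 16.9
ee_pos: [587.3, 21.6, 207.9]
eef_rot: [[-0.994, 0.105, -0.0], [0.105, 0.994, -0.001], [0.0, -0.001, -1.0]]
force: [-4.8, -5.1, 10.1]
finger_gap: 14.9
```

```bash
python3 log.py
```

```text
phi 34.7 r 96.0 F [-4.2 -5.6 10.1] M [-1.32  1.22 -0.04] gap 14.9 t 16.90
```

>>> servo_tool --plan '[[[-3.3, 0, 2.4], 0, 255], [[-3.3, 0, 2.7], 0, 255]]'

```text
t: 17.1
ee_pos: [594.2, 20.9, 203.0]
eef_rot: [[-0.994, 0.105, 0.0], [0.105, 0.994, -0.001], [-0.0, -0.001, -1.0]]
force: [-3.2, -5.3, 11.5]
finger_gap: 14.8
```

```bash
python3 log.py
```

```text
phi 39.8 r 96.3 F [-2.6 -5.6 11.5] M [-0.96  1.17  0.03] gap 14.8 t 17.10
```

>>> servo_tool --plan '[[[-3.2, 0, 2.7], 0, 255], [[-3.0, 0, 2.9], 0, 255]]'

```text
t: 17.3
ee_pos: [600.5, 20.3, 197.5]
eef_rot: [[-0.994, 0.105, 0.001], [0.105, 0.994, -0.001], [-0.001, -0.001, -1.0]]
force: [-3.4, -6.3, 13.6]
finger_gap: 15.0
```

```bash
python3 log.py
```

```text
phi 44.8 r 96.4 F [-2.7 -6.7 13.6] M [-1.22  1.19  0.01] gap 15.0 t 17.30
```

>>> servo_tool --plan '[[[-2.9, 0, 3.0], 0, 255], [[-2.7, 0, 3.2], 0, 255]]'

```text
t: 17.5
ee_pos: [606.3, 19.6, 191.4]
eef_rot: [[-0.994, 0.105, 0.001], [0.105, 0.994, -0.001], [-0.001, -0.001, -1.0]]
force: [-2.2, -4.2, 17.0]
finger_gap: 14.9
```

```bash
python3 log.py
```

```text
phi 49.8 r 96.6 F [-1.8 -4.4 17. ] M [-0.76  1.16  0.14] gap 14.9 t 17.50
```

>>> servo_tool --plan '[[[-2.7, 0, 3.3], 0, 255], [[-2.4, 0, 3.3], 0, 255]]'

```text
t: 17.7
ee_pos: [611.6, 19.1, 184.9]
eef_rot: [[-0.994, 0.105, 0.002], [0.105, 0.994, -0.001], [-0.002, -0.001, -1.0]]
force: [-2.4, -5.3, 17.5]
finger_gap: 15.0
```

```bash
python3 log.py; python3 fit.py; echo; python3 fit.py "np.arange(len(t))<48"; cp log.txt log_a.txt
```

```text
phi 54.7 r 96.8 F [-1.9 -5.6 17.5] M [-1.04  1.32  0.03] gap 15.0 t 17.70
None [ 0.381  0.233 -0.129  0.204] rms 0.188 heavy at (deg from grip, grav T=A sin..): 0.266
0.16 [ 0.094  0.305 -0.126] rms 0.228 heavy at (deg from grip, grav T=A sin..): 0.33
0.18 [ 0.225  0.272 -0.127] rms 0.201 heavy at (deg from grip, grav T=A sin..): 0.3
0.2 [ 0.356  0.239 -0.129] rms 0.188 heavy at (deg from grip, grav T=A sin..): 0.272
0.22 [ 0.487  0.207 -0.13 ] rms 0.194 heavy at (deg from grip, grav T=A sin..): 0.244
0.24 [ 0.618  0.174 -0.131] rms 0.216 heavy at (deg from grip, grav T=A sin..): 0.218

None [ 0.396  0.231 -0.1    0.203] rms 0.167 heavy at (deg from grip, grav T=A sin..): 0.252
0.16 [ 0.12   0.266 -0.085] rms 0.213 heavy at (deg from grip, grav T=A sin..): 0.28
0.18 [ 0.249  0.25  -0.092] rms 0.181 heavy at (deg from grip, grav T=A sin..): 0.267
0.2 [ 0.377  0.234 -0.099] rms 0.167 heavy at (deg from grip, grav T=A sin..): 0.254
0.22 [ 0.506  0.217 -0.106] rms 0.175 heavy at (deg from grip, grav T=A sin..): 0.242
0.24 [ 0.634  0.201 -0.113] rms 0.203 heavy at (deg from grip, grav T=A sin..): 0.23
```

>>> servo_tool --plan '[[[0, 0, 0], 0, 0], [[0, 0, 0], 0, 0], [[0, 0, 0], 0, 0], [[0, 0, 0], 0, 0], [[0, 0, 0], 0, 0], [[0, 0, 0], 0, 0]]'

```text
t: 18.3
ee_pos: [610.8, 19.8, 183.7]
eef_rot: [[-0.995, 0.105, 0.0], [0.105, 0.995, -0.0], [-0.0, -0.0, -1.0]]
force: [-0.4, -0.3, 0.2]
finger_gap: 85.0
```

```bash
python3 -c "
from cell import arm
from h import *
for i in range(6): st(arm);arm.get_image('side')
d=arm.get_image('side');cv2.imwrite('pics/s3.png',cv2.resize(d['color'][120:290,230:430,::-1],None,fx=3.5,fy=3.5))"
```

```text
t 18.3 grasp in frame [78.2 -0.  54.7] phi 55.0 r 95.5 F [-0.39 -0.32  0.15] M [-0.009  0.024 -0.003] gap 85.0 yaw err -0.01
t 18.35 grasp in frame [78.2 -0.  54.7] phi 55.0 r 95.5 F [-0.18  0.29 -0.36] M [ 0.006 -0.06  -0.025] gap 85.7 yaw err -0.01
t 18.4 grasp in frame [78.2 -0.  54.7] phi 55.0 r 95.4 F [ 0.3   0.35 -0.4 ] M [ 0.016  0.033 -0.031] gap 85.4 yaw err -0.01
t 18.45 grasp in frame [78.2 -0.1 54.7] phi 55.0 r 95.5 F [-0.22 -0.13 -0.31] M [-0.019 -0.055  0.006] gap 85.8 yaw err -0.01
t 18.5 grasp in frame [78.2 -0.1 54.7] phi 55.0 r 95.4 F [0.63 0.88 1.09] M [-0.053 -0.021  0.047] gap 85.3 yaw err -0.01
t 18.55 grasp in frame [78.2 -0.1 54.7] phi 55.0 r 95.4 F [-1.1  -0.73 -0.8 ] M [-0.008 -0.02   0.029] gap 84.8 yaw err -0.01
```

View pics/s3.png

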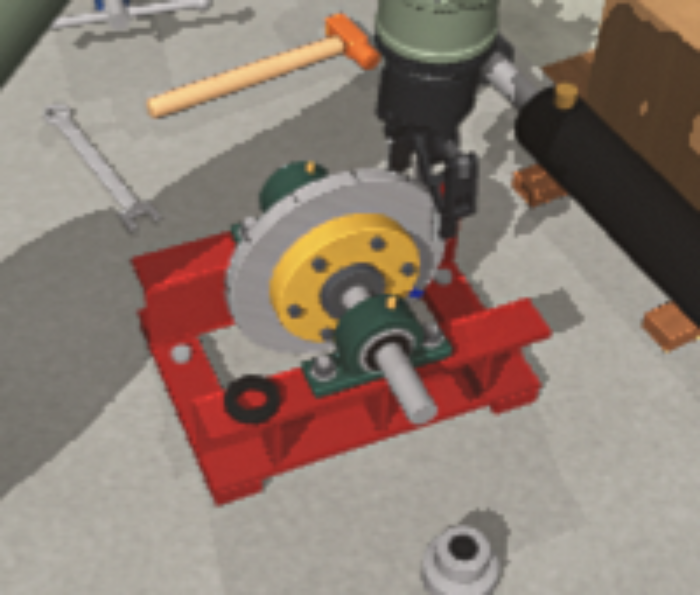

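Released: the rotor stayed put (blue mark still at (416,294) in the crop), and the sensor bias is about zero. I'll regrip at φ≈−20°, so the second sweep covers another range of rotor angles.

>>> servo_tool --plan '[[[0, 0, -28], 0, 0], [[0, 0, -28], 0, 0], [[37, 0, 0], 0, 0], [[37, 0, 0], 0, 0], [[37, 0, 0], 0, 0], [[0, 0, 10], 0, 0], [[0, 0, 10.5], 0, 0], [[0, 0, 0], 0, 0]]'

```text
t: 19.45
ee_pos: [500.6, 31.3, 217.9]
eef_rot: [[-0.994, 0.105, -0.001], [0.105, 0.994, -0.0], [0.001, -0.0, -1.0]]
force: [0.3, -0.7, 0.7]
finger_gap: 85.6
```

>>> servo_tool --plan '[[[0, 0, 0], 0, 0], [[0, 0, 0], 0, 0]]'

```text
t: 19.65
ee_pos: [500.8, 31.3, 219.2]
eef_rot: [[-0.994, 0.105, 0.0], [0.105, 0.994, -0.0], [-0.0, -0.0, -1.0]]
force: [-1.2, 0.9, 0.1]
finger_gap: 85.6
```

```bash
python3 -c "
from cell import arm
from h import *
st(arm)"; python3 arc.py -20 55 30 96
```

```text
t 19.65 grasp in frame [-32.4  -0.1  90.2] phi -19.7 r 95.8 F [-1.29  0.78  0.1 ] M [ 0.015  0.022 -0.015] gap 85.6 yaw err -0.03
-17.5: [-3.9,0,-1.4]  -15.0: [-4.1,0,-1.1]  -12.5: [-4.0,0,-1.0]  -10.0: [-4.1,0,-0.8]  -7.5: [-4.2,0,-0.7]  -5.0: [-4.1,0,-0.4]  -2.5: [-4.2,0,-0.3]  0.0: [-4.2,0,-0.1]  2.5: [-4.2,0,0.1]  5.0: [-4.2,0,0.3]  7.5: [-4.1,0,0.4]  10.0: [-4.2,0,0.7]  12.5: [-4.1,0,0.8]  15.0: [-4.0,0,1.0]  17.5: [-4.1,0,1.1]  20.0: [-3.9,0,1.4]  22.5: [-3.9,0,1.5]  25.0: [-3.9,0,1.7]  27.5: [-3.7,0,1.8]  30.0: [-3.7,0,2.1]  32.5: [-3.6,0,2.1]  35.0: [-3.5,0,2.4]  37.5: [-3.3,0,2.4]  40.0: [-3.3,0,2.7]  42.5: [-3.2,0,2.7]  45.0: [-3.0,0,2.9]  47.5: [-2.9,0,3.0]  50.0: [-2.7,0,3.2]  52.5: [-2.7,0,3.3]  55.0: [-2.4,0,3.3]
```

>>> servo_tool --plan '[[[0, 0, 0], 0, 128], [[0, 0, 0], 0, 255], [[0, 0, 0], 0, 255], [[0, 0, 0], 0, 255], [[0, 0, 0], 0, 255], [[0, 0, 0], 0, 255], [[0, 0, 0], 0, 255]]'

```text
t: 20.35
ee_pos: [500.2, 30.8, 219.4]
eef_rot: [[-0.994, 0.105, -0.0], [0.105, 0.994, -0.001], [0.0, -0.001, -1.0]]
force: [-2.3, -4.3, 5.1]
finger_gap: 15.1
```

```bash
python3 log.py
```

```text
phi -20.0 r 96.2 F [-1.8 -4.5  5.1] M [-0.72  0.36 -0.07] gap 15.1 t 20.35
```

>>> servo_tool --plan '[[[-3.9, 0, -1.4], 0, 255], [[-4.1, 0, -1.1], 0, 255]]'

```text
t: 20.55
ee_pos: [506.3, 30.2, 221.2]
eef_rot: [[-0.994, 0.105, -0.005], [0.105, 0.994, -0.001], [0.005, -0.002, -1.0]]
force: [-12.3, -2.1, 0.7]
finger_gap: 15.0
```

```bash
python3 log.py
```

```text
phi -16.1 r 96.0 F [-12.   -3.3   0.7] M [-0.55  2.85  0.08] gap 15.0 t 20.55
```

>>> servo_tool --plan '[[[-4.0, 0, -1.0], 0, 255], [[-4.1, 0, -0.8], 0, 255]]'

```text
t: 20.75
ee_pos: [514.5, 29.3, 223.0]
eef_rot: [[-0.994, 0.105, -0.005], [0.105, 0.994, -0.001], [0.005, -0.002, -1.0]]
force: [-9.9, -1.7, 0.2]
finger_gap: 15.3
```

```bash
python3 log.py
```

```text
phi -11.1 r 95.8 F [-9.6 -2.7  0.2] M [-0.55  2.64  0.06] gap 15.3 t 20.75
```

>>> servo_tool --plan '[[[-4.2, 0, -0.7], 0, 255], [[-4.1, 0, -0.4], 0, 255]]'

```text
t: 20.95
ee_pos: [522.8, 28.4, 224.1]
eef_rot: [[-0.994, 0.105, -0.005], [0.105, 0.994, -0.001], [0.005, -0.002, -1.0]]
force: [-10.0, -0.9, 0.8]
finger_gap: 15.2
```

```bash
python3 log.py
```

```text
phi -6.1 r 95.7 F [-9.8 -1.9  0.8] M [-0.54  2.61  0.08] gap 15.2 t 20.95
```

>>> servo_tool --plan '[[[-4.2, 0, -0.3], 0, 255], [[-4.2, 0, -0.1], 0, 255]]'

```text
t: 21.15
ee_pos: [531.2, 27.6, 224.5]
eef_rot: [[-0.994, 0.105, -0.005], [0.105, 0.994, -0.001], [0.005, -0.001, -1.0]]
force: [-9.3, -2.6, 2.0]
finger_gap: 14.8
```

```bash
python3 log.py
```

```text
phi -1.0 r 95.5 F [-9.  -3.6  2. ] M [-0.64  2.49  0.06] gap 14.8 t 21.15
```

>>> servo_tool --plan '[[[-4.2, 0, 0.1], 0, 255], [[-4.2, 0, 0.3], 0, 255]]'

```text
t: 21.35
ee_pos: [539.7, 26.7, 224.2]
eef_rot: [[-0.994, 0.105, -0.005], [0.105, 0.994, -0.001], [0.005, -0.001, -1.0]]
force: [-12.3, -1.5, 3.9]
finger_gap: 15.4
```

```bash
python3 log.py
```

```text
phi 4.1 r 95.5 F [-12.1  -2.8   3.9] M [-0.72  2.89 -0.05] gap 15.4 t 21.35
```

>>> servo_tool --plan '[[[-4.1, 0, 0.4], 0, 255], [[-4.2, 0, 0.7], 0, 255]]'

```text
t: 21.55
ee_pos: [548.0, 25.8, 223.2]
eef_rot: [[-0.994, 0.105, -0.004], [0.105, 0.994, -0.001], [0.004, -0.001, -1.0]]
force: [-13.3, -3.9, 8.3]
finger_gap: 14.9
```

```bash
python3 log.py
```

```text
phi 9.2 r 95.5 F [-12.8  -5.3   8.3] M [-0.82  3.25 -0.03] gap 14.9 t 21.55
```

>>> servo_tool --plan '[[[-4.1, 0, 0.8], 0, 255], [[-4.0, 0, 1.0], 0, 255]]'

```text
t: 21.75
ee_pos: [556.3, 24.9, 221.6]
eef_rot: [[-0.994, 0.105, -0.004], [0.105, 0.994, -0.001], [0.004, -0.001, -1.0]]
force: [-12.7, -1.7, 10.5]
finger_gap: 15.1
```

```bash
python3 log.py
```

```text
phi 14.3 r 95.5 F [-12.4  -3.   10.5] M [-0.57  3.04  0.12] gap 15.1 t 21.75
```

>>> servo_tool --plan '[[[-4.1, 0, 1.1], 0, 255], [[-3.9, 0, 1.4], 0, 255]]'

```text
t: 21.95
ee_pos: [564.4, 24.0, 219.2]
eef_rot: [[-0.994, 0.105, -0.003], [0.105, 0.994, -0.001], [0.003, -0.001, -1.0]]
force: [-8.3, -2.8, 7.9]
finger_gap: 15.1
```

```bash
python3 log.py
```

```text
phi 19.4 r 95.6 F [-7.9 -3.6  7.9] M [-0.66  2.32  0.09] gap 15.1 t 21.95
```

>>> servo_tool --plan '[[[-3.9, 0, 1.5], 0, 255], [[-3.9, 0, 1.7], 0, 255]]'

```text
t: 22.15
ee_pos: [572.4, 23.2, 216.1]
eef_rot: [[-0.994, 0.105, -0.003], [0.105, 0.994, -0.001], [0.003, -0.001, -1.0]]
force: [-11.0, -2.4, 11.7]
finger_gap: 15.2
```

```bash
python3 log.py
```

```text
phi 24.5 r 95.7 F [-10.7  -3.5  11.7] M [-0.75  2.63 -0.02] gap 15.2 t 22.15
```

>>> servo_tool --plan '[[[-3.7, 0, 1.8], 0, 255], [[-3.7, 0, 2.1], 0, 255]]'

```text
t: 22.35
ee_pos: [580.0, 22.4, 212.4]
eef_rot: [[-0.994, 0.105, -0.002], [0.105, 0.994, -0.001], [0.002, -0.001, -1.0]]
force: [-10.1, -2.6, 12.6]
finger_gap: 14.6
```

```bash
python3 log.py
```

```text
phi 29.6 r 95.9 F [-9.7 -3.7 12.6] M [-0.75  2.46 -0.07] gap 14.6 t 22.35
```

>>> servo_tool --plan '[[[-3.6, 0, 2.1], 0, 255], [[-3.5, 0, 2.4], 0, 255]]'

```text
t: 22.55
ee_pos: [587.3, 21.6, 208.0]
eef_rot: [[-0.994, 0.105, -0.001], [0.105, 0.994, -0.001], [0.001, -0.001, -1.0]]
force: [-5.4, -2.1, 9.9]
finger_gap: 14.9
```

```bash
python3 log.py
```

```text
phi 34.7 r 96.1 F [-5.2 -2.7  9.9] M [-0.58  1.54  0.06] gap 14.9 t 22.55
```

>>> servo_tool --plan '[[[-3.3, 0, 2.4], 0, 255], [[-3.3, 0, 2.7], 0, 255]]'

```text
t: 22.75
ee_pos: [594.1, 20.9, 203.0]
eef_rot: [[-0.994, 0.105, -0.001], [0.105, 0.994, -0.001], [0.001, -0.001, -1.0]]
force: [-6.9, -3.8, 17.0]
finger_gap: 15.0
```

```bash
python3 log.py
```

```text
phi 39.7 r 96.2 F [-6.4 -4.5 17. ] M [-0.78  2.37  0.04] gap 15.0 t 22.75
```

>>> servo_tool --plan '[[[-3.2, 0, 2.7], 0, 255], [[-3.0, 0, 2.9], 0, 255]]'

```text
t: 22.95
ee_pos: [600.5, 20.2, 197.5]
eef_rot: [[-0.994, 0.105, -0.0], [0.105, 0.994, -0.001], [0.0, -0.001, -1.0]]
force: [-4.4, -4.1, 13.3]
finger_gap: 14.7
```

```bash
python3 log.py
```

```text
phi 44.7 r 96.5 F [-3.9 -4.6 13.3] M [-0.77  1.4   0.05] gap 14.7 t 22.95
```

>>> servo_tool --plan '[[[-2.9, 0, 3.0], 0, 255], [[-2.7, 0, 3.2], 0, 255]]'

```text
t: 23.15
ee_pos: [606.3, 19.6, 191.4]
eef_rot: [[-0.994, 0.105, 0.001], [0.105, 0.994, -0.001], [-0.001, -0.001, -1.0]]
force: [-1.6, -3.8, 16.4]
finger_gap: 15.0
```

```bash
python3 log.py
```

```text
phi 49.8 r 96.7 F [-1.2 -3.9 16.4] M [-0.91  1.27  0.02] gap 15.0 t 23.15
```

>>> servo_tool --plan '[[[-2.7, 0, 3.3], 0, 255], [[-2.4, 0, 3.3], 0, 255]]'

```text
t: 23.35
ee_pos: [611.6, 19.1, 184.9]
eef_rot: [[-0.994, 0.105, 0.001], [0.105, 0.994, -0.001], [-0.001, -0.001, -1.0]]
force: [-0.8, -4.3, 17.8]
finger_gap: 15.3
```

```bash
python3 log.py
```

```text
phi 54.7 r 96.8 F [-0.4 -4.3 17.8] M [-0.67  1.17  0.08] gap 15.3 t 23.35
```

Now back down the same arc.

>>> servo_tool --plan '[[[2.4, 0, -3.3], 0, 255], [[2.7, 0, -3.3], 0, 255]]'

```text
t: 23.55
ee_pos: [606.8, 19.6, 190.6]
eef_rot: [[-0.994, 0.105, 0.002], [0.105, 0.994, -0.001], [-0.002, -0.001, -1.0]]
force: [4.1, -4.2, -5.8]
finger_gap: 15.0
```

```bash
python3 log.py
```

```text
phi 50.3 r 96.5 F [ 4.5 -3.7 -5.8] M [-0.55 -1.43  0.02] gap 15.0 t 23.55
```

>>> servo_tool --plan '[[[2.7, 0, -3.2], 0, 255], [[2.9, 0, -3.0], 0, 255]]'

```text
t: 23.75
ee_pos: [600.9, 20.2, 196.7]
eef_rot: [[-0.994, 0.105, 0.001], [0.105, 0.994, -0.001], [-0.001, -0.001, -1.0]]
force: [3.6, -3.3, -8.8]
finger_gap: 15.2
```

```bash
python3 log.py
```

```text
phi 45.2 r 96.2 F [ 3.9 -2.9 -8.8] M [-0.63 -1.58 -0.  ] gap 15.2 t 23.75
```

>>> servo_tool --plan '[[[3.0, 0, -2.9], 0, 255], [[3.2, 0, -2.7], 0, 255]]'

```text
t: 23.95
ee_pos: [594.5, 20.9, 202.3]
eef_rot: [[-0.994, 0.105, 0.0], [0.105, 0.994, -0.001], [-0.0, -0.001, -1.0]]
force: [1.8, -2.6, -6.6]
finger_gap: 15.1
```

```bash
python3 log.py
```

```text
phi 40.2 r 96.0 F [ 2.  -2.4 -6.6] M [-0.51 -1.21  0.08] gap 15.1 t 23.95
```

>>> servo_tool --plan '[[[3.3, 0, -2.7], 0, 255], [[3.3, 0, -2.4], 0, 255]]'

```text
t: 24.15
ee_pos: [587.8, 21.6, 207.4]
eef_rot: [[-0.994, 0.105, 0.0], [0.105, 0.994, -0.001], [-0.0, -0.001, -1.0]]
force: [3.5, -3.5, -8.2]
finger_gap: 14.8
```

```bash
python3 log.py
```

```text
phi 35.1 r 95.9 F [ 3.9 -3.1 -8.2] M [-0.73 -1.26  0.09] gap 14.8 t 24.15
```

>>> servo_tool --plan '[[[3.5, 0, -2.4], 0, 255], [[3.6, 0, -2.1], 0, 255]]'

```text
t: 24.35
ee_pos: [580.7, 22.3, 211.9]
eef_rot: [[-0.994, 0.105, 0.0], [0.105, 0.994, -0.001], [-0.0, -0.001, -1.0]]
force: [3.4, -3.7, -10.7]
finger_gap: 15.1
```

```bash
python3 log.py
```

```text
phi 30.1 r 95.8 F [  3.8  -3.3 -10.7] M [-0.73 -1.58  0.01] gap 15.1 t 24.35
```

>>> servo_tool --plan '[[[3.7, 0, -2.1], 0, 255], [[3.7, 0, -1.8], 0, 255]]'

```text
t: 24.55
ee_pos: [573.3, 23.1, 215.8]
eef_rot: [[-0.994, 0.105, 0.0], [0.105, 0.994, -0.001], [-0.0, -0.001, -1.0]]
force: [4.3, -3.4, -10.9]
finger_gap: 15.2
```

```bash
python3 log.py
```

```text
phi 25.1 r 95.8 F [  4.6  -2.9 -10.9] M [-0.73 -1.64  0.03] gap 15.2 t 24.55
```

>>> servo_tool --plan '[[[3.9, 0, -1.7], 0, 255], [[3.9, 0, -1.5], 0, 255]]'

```text
t: 24.75
ee_pos: [565.7, 23.9, 219.0]
eef_rot: [[-0.994, 0.105, 0.0], [0.105, 0.994, -0.001], [-0.0, -0.001, -1.0]]
force: [3.5, -4.0, -5.8]
finger_gap: 15.4
```

```bash
python3 log.py
```

```text
phi 20.1 r 95.9 F [ 3.9 -3.6 -5.8] M [-0.7  -1.34  0.02] gap 15.4 t 24.75
```

>>> servo_tool --plan '[[[3.9, 0, -1.4], 0, 255], [[4.1, 0, -1.1], 0, 255]]'

```text
t: 24.95
ee_pos: [557.8, 24.7, 221.6]
eef_rot: [[-0.994, 0.105, 0.001], [0.105, 0.994, -0.001], [-0.001, -0.001, -1.0]]
force: [6.7, -4.3, -8.4]
finger_gap: 15.0
```

```bash
python3 log.py
```

```text
phi 15.1 r 95.9 F [ 7.1 -3.5 -8.4] M [-0.86 -2.04  0.01] gap 15.0 t 24.95
```

>>> servo_tool --plan '[[[4.0, 0, -1.0], 0, 255], [[4.1, 0, -0.8], 0, 255]]'

```text
t: 25.15
ee_pos: [550.0, 25.6, 223.5]
eef_rot: [[-0.994, 0.105, 0.001], [0.105, 0.994, -0.001], [-0.001, -0.001, -1.0]]
force: [7.0, -5.6, -10.0]
finger_gap: 14.9
```

```bash
python3 log.py
```

```text
phi 10.3 r 96.0 F [  7.6  -4.9 -10. ] M [-0.89 -2.19 -0.04] gap 14.9 t 25.15
```

>>> servo_tool --plan '[[[4.2, 0, -0.7], 0, 255], [[4.1, 0, -0.4], 0, 255]]'

```text
t: 25.35
ee_pos: [541.9, 26.4, 224.7]
eef_rot: [[-0.994, 0.105, 0.002], [0.105, 0.994, -0.001], [-0.002, -0.001, -1.0]]
force: [7.1, -6.0, -10.3]
finger_gap: 15.2
```

```bash
python3 log.py
```

```text
phi 5.4 r 96.1 F [  7.7  -5.2 -10.3] M [-1.   -2.33  0.04] gap 15.2 t 25.35
```

>>> servo_tool --plan '[[[4.2, 0, -0.3], 0, 255], [[4.2, 0, -0.1], 0, 255]]'

```text
t: 25.55
ee_pos: [533.8, 27.3, 225.3]
eef_rot: [[-0.994, 0.105, 0.002], [0.105, 0.994, -0.001], [-0.003, -0.001, -1.0]]
force: [8.3, -5.7, -8.0]
finger_gap: 14.8
```

```bash
python3 log.py
```

```text
phi 0.5 r 96.3 F [ 8.9 -4.8 -8. ] M [-0.98 -2.43  0.05] gap 14.8 t 25.55
```

>>> servo_tool --plan '[[[4.2, 0, 0.1], 0, 255], [[4.2, 0, 0.3], 0, 255]]'

```text
t: 25.75
ee_pos: [525.6, 28.2, 225.1]
eef_rot: [[-0.994, 0.105, 0.003], [0.105, 0.994, -0.001], [-0.003, -0.0, -1.0]]
force: [8.3, -5.8, -2.8]
finger_gap: 14.3
```

```bash
python3 log.py
```

```text
phi -4.4 r 96.4 F [ 8.9 -4.9 -2.8] M [-1.03 -2.45 -0.03] gap 14.3 t 25.75
```

>>> servo_tool --plan '[[[4.1, 0, 0.4], 0, 255], [[4.2, 0, 0.7], 0, 255]]'

```text
t: 25.95
ee_pos: [517.6, 29.0, 224.2]
eef_rot: [[-0.994, 0.105, 0.004], [0.105, 0.994, -0.001], [-0.004, -0.0, -1.0]]
force: [7.8, -6.6, 4.1]
finger_gap: 14.9
```

```bash
python3 log.py
```

```text
phi -9.2 r 96.4 F [ 8.4 -5.7  4.1] M [-1.12 -2.35 -0.03] gap 14.9 t 25.95
```

>>> servo_tool --plan '[[[4.1, 0, 0.8], 0, 255], [[4.0, 0, 1.0], 0, 255]]'

```text
t: 26.15
ee_pos: [509.6, 29.8, 222.5]
eef_rot: [[-0.994, 0.106, 0.004], [0.106, 0.994, -0.001], [-0.004, -0.0, -1.0]]
force: [9.7, -7.1, 5.4]
finger_gap: 15.0
```

```bash
python3 log.py
```

```text
phi -14.1 r 96.4 F [10.4 -6.   5.4] M [-1.3  -2.52 -0.02] gap 15.0 t 26.15
```

>>> servo_tool --plan '[[[4.1, 0, 1.1], 0, 255], [[3.9, 0, 1.4], 0, 255]]'

```text
t: 26.35
ee_pos: [501.6, 30.7, 220.1]
eef_rot: [[-0.994, 0.105, 0.004], [0.105, 0.994, -0.001], [-0.004, -0.0, -1.0]]
force: [4.9, -7.4, 9.2]
finger_gap: 14.5
```

```bash
python3 log.py
cat > fit2.py <<'E'
import numpy as np
d=np.loadtxt("log.txt");d=d[d[:,0]>5]
t=d[:,0];g=d[:,3:6]/1000;f=d[:,6:9];m=d[:,9:12]
P=np.where(t<18.5,d[:,1],d[:,1]+74.7);p=np.radians(P);s=np.sign(np.r_[1,np.diff(P)])
bad=(t<5.5)|((t>13.6)&(t<13.95))|((t>20.2)&(t<20.6))|((t>9.4)&(t<9.55))|((t>23.4)&(t<23.6))
L=m[:,1]+g[:,2]*f[:,0]-g[:,0]*f[:,2]
def fit(sel,extra=()):
    A=np.array([s,np.sin(p),np.cos(p),f[:,0],*extra]).T
    x=np.linalg.lstsq(A[sel],-L[sel],rcond=None)[0];e=-L[sel]-A[sel]@x
    cov=np.linalg.inv(A[sel].T@A[sel])*e.var()
    return x,e.std(),np.degrees(np.arctan2(-x[2],x[1])),np.hypot(x[1],x[2]),cov
ok=~bad
rng=np.random.default_rng(0)
for n,sel in(("all",ok),("grip1",ok&(t<18.5)),("grip2",ok&(t>18.5)),("+",ok&(s>0)),("-",ok&(s<0))):
    x,e,b,G,_=fit(sel);idx=np.nonzero(sel)[0]
    bs=[fit(rng.choice(idx,len(idx)))[2] for _ in range(300)]
    print(n,len(idx),x.round(3),"rms",e.round(3),"phi0",round(b,1),"+-",round(np.std(bs),1),"G",G.round(3))
one=np.ones_like(t);gx=g[:,0]*10
for nm,ex in(("offset",(one,)),("off+fz",(one,f[:,2])),("gripphi",(gx,))):
    x,e,b,G,_=fit(ok,ex);print(nm,x.round(3),e.round(3),"phi0",round(b,1),"G",G.round(3))
E
python3 fit2.py
```

```text
phi -19.1 r 96.4 F [ 5.6 -6.9  9.2] M [-1.22 -2.1  -0.08] gap 14.5 t 26.35
all 86 [ 0.266  0.219 -0.128  0.19 ] rms 0.204 phi0 30.4 +- 7.2 G 0.253
grip1 58 [ 0.365  0.248 -0.136  0.202] rms 0.194 phi0 28.8 +- 9.0 G 0.283
grip2 28 [ 0.001  0.149 -0.222  0.159] rms 0.183 phi0 56.2 +- 23.4 G 0.268
+ 52 [ 0.197  0.285 -0.044  0.191] rms 0.206 phi0 8.8 +- 18.3 G 0.289
- 34 [ 0.278  0.248 -0.09   0.185] rms 0.197 phi0 20.0 +- 30.8 G 0.264
offset [ 0.257  0.263 -0.072  0.188 -0.057] 0.203 phi0 15.3 G 0.272
off+fz [ 0.243  0.267 -0.064  0.188 -0.07   0.003] 0.201 phi0 13.4 G 0.275
gripphi [ 0.236  0.163 -0.123  0.186  0.111] 0.202 phi0 36.9 G 0.204
```

```bash
cat > fit3.py <<'E'
import numpy as np
d=np.loadtxt("log.txt");d=d[d[:,0]>5]
t=d[:,0];g=d[:,3:6]/1000;f=d[:,6:9];m=d[:,9:12]
off=74.7
P=np.where(t<18.5,d[:,1],d[:,1]+off);p=np.radians(P);s=np.sign(np.r_[1,np.diff(P)])
starts=[4.95,9.15,13.5,20.35,23.35]
TF=-(g[:,2]*f[:,0]-g[:,0]*f[:,2])
if __name__=="__main__":
  for a in zip(t.round(2),P.round(1),s,TF.round(2),(m[:,1]+.2*f[:,0]).round(2)): print(*a,end=" | ")
  print()
for skip in(0.3,0.5,0.9,1.3):
  ok=np.ones(len(t),bool)
  for q in starts: ok&=~((t>q)&(t<q+skip))
  ok&=~((t>20.2)&(t<20.4))
  rng=np.random.default_rng(0);one=np.ones_like(t)
  def fit(sel,ex):
    A=np.array([s,np.sin(p),np.cos(p),*ex]).T
    x=np.linalg.lstsq(A[sel],TF[sel],rcond=None)[0]
    return x,np.std(TF[sel]-A[sel]@x),np.degrees(np.arctan2(-x[2],x[1])),np.hypot(x[1],x[2])
  for n,sel,ex in(("all",ok,()),("g1",ok&(t<18.5),()),("g2",ok&(t>18.5),()),("off",ok,(one,)),("fx,fz",ok,(f[:,0],f[:,2]))):
    x,e,b,G=fit(sel,ex);idx=np.nonzero(sel)[0]
    bs=[fit(rng.choice(idx,len(idx)),ex)[2] for _ in range(300)]
    print(skip,n,x.round(3),"rms",e.round(3),"phi0",round(b,1),"+-",round(np.std(bs),1),"G",G.round(3))
E
python3 fit3.py
```

```text
5.15 -45.7 1.0 0.75 0.64 | 5.35 -40.7 1.0 0.59 0.61 | 5.55 -35.8 1.0 0.77 0.97 | 5.75 -30.9 1.0 0.82 0.72 | 5.95 -25.9 1.0 0.86 0.48 | 6.15 -20.9 1.0 0.71 0.49 | 6.35 -15.9 1.0 0.8 0.7 | 6.55 -11.0 1.0 0.77 0.86 | 6.75 -5.9 1.0 0.97 0.79 | 6.95 -0.8 1.0 1.01 0.76 | 7.15 4.3 1.0 0.82 0.5 | 7.35 9.3 1.0 0.72 0.64 | 7.55 14.4 1.0 1.1 0.75 | 7.75 19.5 1.0 1.06 0.71 | 7.95 24.6 1.0 1.19 0.73 | 8.15 29.7 1.0 1.19 0.86 | 8.35 34.7 1.0 1.04 0.52 | 8.55 39.8 1.0 1.06 0.5 | 8.75 44.8 1.0 1.33 0.67 | 8.95 49.8 1.0 1.08 0.49 | 9.15 54.7 1.0 1.13 0.68 | 9.5 50.3 -1.0 -1.06 -0.93 | 9.7 45.3 -1.0 -1.19 -0.63 | 9.9 40.3 -1.0 -0.91 -0.46 | 10.1 35.3 -1.0 -0.78 -0.63 | 10.3 30.3 -1.0 -1.09 -0.59 | 10.5 25.3 -1.0 -1.13 -0.61 | 10.7 20.3 -1.0 -0.86 -0.71 | 10.9 15.4 -1.0 -1.18 -0.65 | 11.1 10.5 -1.0 -1.11 -0.77 | 11.3 5.6 -1.0 -1.26 -0.51 | 11.5 0.8 -1.0 -1.03 -0.67 | 11.7 -4.1 -1.0 -1.01 -0.41 | 11.9 -8.9 -1.0 -0.91 -0.94 | 12.1 -13.8 -1.0 -1.17 -0.75 | 12.3 -18.8 -1.0 -1.15 -0.54 | 12.5 -23.8 -1.0 -1.18 -0.73 | 12.7 -28.9 -1.0 -1.38 -0.78 | 12.9 -34.0 -1.0 -1.09 -0.71 | 13.1 -39.1 -1.0 -1.21 -0.49 | 1
[... 2234 characters left out ...]
249 -0.104] rms 0.143 phi0 22.7 +- 4.8 G 0.27
0.9 g1 [ 1.002  0.311 -0.1  ] rms 0.136 phi0 17.8 +- 5.1 G 0.326
0.9 g2 [ 1.028  0.223 -0.162] rms 0.148 phi0 35.9 +- 20.0 G 0.276
0.9 off [ 1.022  0.26  -0.091 -0.014] rms 0.143 phi0 19.3 +- 12.3 G 0.275
0.9 fx,fz [ 0.962  0.247 -0.116 -0.006  0.004] rms 0.137 phi0 25.2 +- 4.2 G 0.273
1.3 all [ 1.022  0.252 -0.104] rms 0.149 phi0 22.5 +- 5.4 G 0.272
1.3 g1 [ 0.997  0.321 -0.1  ] rms 0.14 phi0 17.3 +- 5.3 G 0.336
1.3 g2 [ 0.99   0.223 -0.261] rms 0.159 phi0 49.4 +- 25.1 G 0.343
1.3 off [ 1.022e+00  2.520e-01 -1.030e-01 -1.000e-03] rms 0.149 phi0 22.2 +- 13.4 G 0.273
1.3 fx,fz [ 0.955  0.257 -0.122 -0.007  0.004] rms 0.143 phi0 25.5 +- 4.8 G 0.284
```

>>> servo_tool --plan '[[[3.9, 0, 1.5], 0, 255], [[3.9, 0, 1.7], 0, 255]]'

```text
t: 26.55
ee_pos: [493.8, 31.5, 217.0]
eef_rot: [[-0.994, 0.106, 0.004], [0.106, 0.994, -0.001], [-0.004, -0.0, -1.0]]
force: [4.8, -7.6, 11.5]
finger_gap: 14.5
```

```bash
python3 log.py
```

```text
phi -24.1 r 96.4 F [ 5.5 -7.1 11.5] M [-1.53 -1.88  0.08] gap 14.5 t 26.55
```

>>> servo_tool --plan '[[[3.7, 0, 1.8], 0, 255], [[3.7, 0, 2.1], 0, 255]]'

```text
t: 26.75
ee_pos: [486.3, 32.3, 213.1]
eef_rot: [[-0.994, 0.106, 0.004], [0.106, 0.994, -0.001], [-0.004, -0.0, -1.0]]
force: [2.7, -7.0, 13.8]
finger_gap: 15.0
```

```bash
python3 log.py
```

```text
phi -29.2 r 96.3 F [ 3.4 -6.7 13.8] M [-1.08 -1.25 -0.07] gap 15.0 t 26.75
```

>>> servo_tool --plan '[[[3.6, 0, 2.1], 0, 255], [[3.5, 0, 2.4], 0, 255]]'

```text
t: 26.95
ee_pos: [479.1, 33.1, 208.6]
eef_rot: [[-0.994, 0.106, 0.003], [0.106, 0.994, -0.001], [-0.003, -0.0, -1.0]]
force: [1.7, -6.1, 15.2]
finger_gap: 14.8
```

```bash
python3 log.py
```

```text
phi -34.2 r 96.3 F [ 2.3 -5.9 15.2] M [-1.07 -1.17 -0.08] gap 14.8 t 26.95
```

>>> servo_tool --plan '[[[3.3, 0, 2.4], 0, 255], [[3.3, 0, 2.7], 0, 255]]'

```text
t: 27.15
ee_pos: [472.4, 33.8, 203.4]
eef_rot: [[-0.994, 0.106, 0.003], [0.106, 0.994, -0.001], [-0.003, -0.0, -1.0]]
force: [0.3, -6.4, 15.5]
finger_gap: 14.9
```

```bash
python3 log.py
```

```text
phi -39.3 r 96.2 F [ 1.  -6.3 15.5] M [-1.62 -0.87 -0.05] gap 14.9 t 27.15
```

>>> servo_tool --plan '[[[3.2, 0, 2.7], 0, 255], [[3.0, 0, 2.9], 0, 255]]'

```text
t: 27.35
ee_pos: [466.1, 34.5, 197.8]
eef_rot: [[-0.994, 0.106, 0.003], [0.106, 0.994, -0.001], [-0.003, -0.0, -1.0]]
force: [0.5, -7.3, 17.8]
finger_gap: 14.9
```

```bash
python3 log.py
```

```text
phi -44.3 r 96.2 F [ 1.3 -7.2 17.8] M [-1.54 -1.19  0.04] gap 14.9 t 27.35
```

>>> servo_tool --plan '[[[2.9, 0, 3.0], 0, 255], [[2.7, 0, 3.2], 0, 255]]'

```text
t: 27.55
ee_pos: [460.3, 35.1, 191.5]
eef_rot: [[-0.994, 0.105, 0.002], [0.105, 0.994, -0.001], [-0.002, -0.0, -1.0]]
force: [-2.0, -6.8, 18.6]
finger_gap: 14.8
```

```bash
python3 log.py; python3 fit3.py | grep -v "|"; python3 fit2.py
```

```text
phi -49.5 r 96.1 F [-1.2 -7.  18.6] M [-1.47 -0.74  0.02] gap 14.8 t 27.55
0.3 all [ 1.025  0.216 -0.126] rms 0.151 phi0 30.3 +- 5.0 G 0.251
0.3 g1 [ 1.021  0.266 -0.108] rms 0.139 phi0 22.2 +- 5.8 G 0.288
0.3 g2 [ 0.982  0.195 -0.291] rms 0.148 phi0 56.1 +- 7.5 G 0.35
0.3 off [ 1.025  0.211 -0.133  0.007] rms 0.151 phi0 32.2 +- 12.9 G 0.25
0.3 fx,fz [ 1.032  0.208 -0.133  0.002  0.003] rms 0.149 phi0 32.6 +- 4.8 G 0.247
0.5 all [ 1.028  0.221 -0.121] rms 0.15 phi0 28.6 +- 5.0 G 0.252
0.5 g1 [ 1.02   0.264 -0.102] rms 0.139 phi0 21.1 +- 5.7 G 0.283
0.5 g2 [ 0.978  0.207 -0.306] rms 0.146 phi0 55.9 +- 7.9 G 0.369
0.5 off [ 1.027  0.202 -0.146  0.026] rms 0.149 phi0 35.8 +- 12.4 G 0.249
0.5 fx,fz [ 1.036  0.215 -0.126  0.002  0.002] rms 0.148 phi0 30.4 +- 4.9 G 0.249
0.9 all [ 1.033  0.238 -0.117] rms 0.144 phi0 26.3 +- 4.7 G 0.265
0.9 g1 [ 1.002  0.311 -0.1  ] rms 0.136 phi0 17.8 +- 5.0 G 0.326
0.9 g2 [ 1.019  0.222 -0.228] rms 0.142 phi0 45.8 +- 10.8 G 0.318
0.9 off [ 1.033  0.238 -0.117 -0.   ] rms 0.144 phi0 26.2 +- 12.3 G 0.265
0.9 fx,fz [ 1.034e+00  2.300e-01 -1.240e-01  1.000e-0
[... 272 characters left out ...]
1  0.014] rms 0.15 phi0 30.0 +- 14.6 G 0.261
1.3 fx,fz [ 1.044  0.225 -0.127  0.002  0.002] rms 0.149 phi0 29.5 +- 5.3 G 0.258
all 92 [ 0.279  0.215 -0.132  0.191] rms 0.198 phi0 31.6 +- 7.0 G 0.252
grip1 58 [ 0.365  0.248 -0.136  0.202] rms 0.194 phi0 28.8 +- 9.1 G 0.283
grip2 34 [ 0.051  0.148 -0.287  0.165] rms 0.173 phi0 62.7 +- 13.1 G 0.323
+ 52 [ 0.197  0.285 -0.044  0.191] rms 0.206 phi0 8.8 +- 17.8 G 0.289
- 40 [ 0.284  0.215 -0.141  0.191] rms 0.184 phi0 33.3 +- 22.2 G 0.257
offset [ 0.275  0.251 -0.086  0.19  -0.049] 0.197 phi0 18.8 G 0.266
off+fz [ 0.275  0.249 -0.087  0.191 -0.053  0.002] 0.197 phi0 19.2 G 0.264
gripphi [ 0.236  0.169 -0.122  0.186  0.103] 0.196 phi0 35.9 G 0.208
```

```bash
cat > stat.py <<'E'
from cell import arm
from h import *
import sys
n=int(sys.argv[1]) if len(sys.argv)>1 else 5
L=[]
for i in range(n):
    s,g,f,m,phi,r=st(arm,False);T=-(g[2]*f[0]-g[0]*f[2])/1000
    L.append([s['t'],phi,r,*g,*f,*m,T])
    if i<n-1: arm.get_image('top')
L=np.array(L);open("slog.txt","a").write("\n".join(" ".join(f"{v:.4f}" for v in l) for l in L)+"\n")
print("phi",L[-1,1].round(1),"T",L[:,-1].round(2),"mean",L[:,-1].mean().round(3),"tau",(L[:,10]+.2*L[:,6]).round(2),"t",L[-1,0])
E
python3 stat.py 8
```

```text
phi -49.8 T [-1.28 -0.47 -0.31 -0.27 -0.27 -0.3  -0.31 -0.25] mean -0.433 tau [-0.99 -0.74 -0.65 -0.61 -0.76 -0.61 -0.53 -0.77] t 27.9
```

>>> servo_tool --plan '[[[0, 0, 0], 0, 0], [[0, 0, 0], 0, 0], [[0, 0, 0], 0, 0], [[0, 0, 0], 0, 0], [[0, 0, -25], 0, 0], [[0, 0, -25], 0, 0], [[-37, 0, 0], 0, 0], [[-37, 0, 0], 0, 0]]'

```text
t: 28.7
ee_pos: [534.6, 27.9, 241.9]
eef_rot: [[-0.995, 0.104, 0.002], [0.104, 0.995, 0.0], [-0.002, 0.0, -1.0]]
force: [0.5, 0.5, -0.8]
finger_gap: 85.5
```

>>> servo_tool --plan '[[[0, 0, 8], 0, 0], [[0, 0, 7], 0, 0], [[0, 0, 0], 0, 0], [[0, 0, 0], 0, 0]]'

```text
t: 29.1
ee_pos: [532.9, 28.1, 225.8]
eef_rot: [[-0.995, 0.104, -0.0], [0.104, 0.995, -0.0], [0.0, -0.0, -1.0]]
force: [0.2, -0.7, 0.6]
finger_gap: 85.6
```

```bash
python3 -c "
from cell import arm
from h import *
st(arm)
d=arm.get_image('side');cv2.imwrite('pics/s4.png',cv2.resize(d['color'][120:290,230:430,::-1],None,fx=3.5,fy=3.5))
import math
for a in range(0,50,5):
  p,q=map(math.radians,(a,a+5));print(a,round(-96*(math.sin(q)-math.sin(p))/4,2),round(-96*(math.cos(q)-math.cos(p))/4,2))
"
```

```text
t 29.1 grasp in frame [-0.1  0.  96.8] phi -0.0 r 96.8 F [ 0.28 -0.67  0.57] M [-0.006 -0.058 -0.034] gap 85.6 yaw err 0.01
0 -2.09 0.09
5 -2.08 0.27
10 -2.04 0.45
15 -2.0 0.63
20 -1.93 0.8
25 -1.86 0.97
30 -1.77 1.12
35 -1.66 1.27
40 -1.54 1.41
45 -1.41 1.54
```

View pics/s4.png

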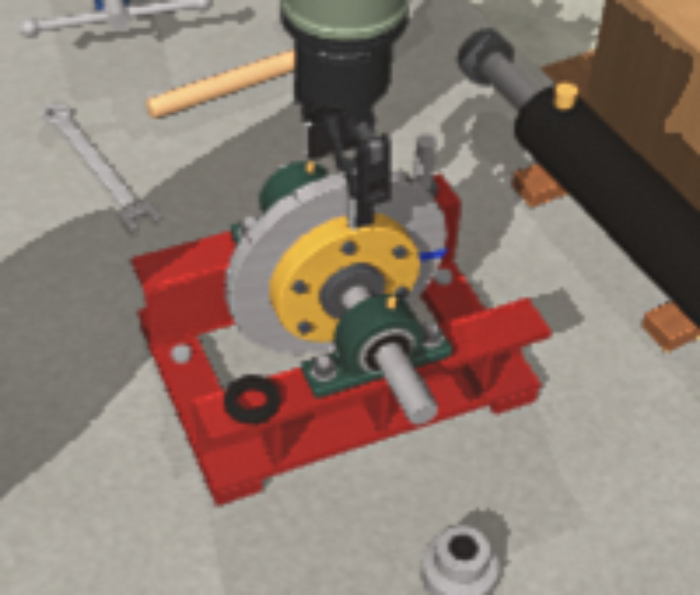

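The blue mark is at (440,255) in the crop, which is roughly 105° as dead-reckoned. Gripping at the top now; this sweep is slower.

>>> servo_tool --plan '[[[0, 0, 0], 0, 128], [[0, 0, 0], 0, 255], [[0, 0, 0], 0, 255], [[0, 0, 0], 0, 255], [[0, 0, 0], 0, 255], [[0, 0, 0], 0, 255]]'

```text
t: 29.75
ee_pos: [533.5, 27.3, 225.9]
eef_rot: [[-0.994, 0.105, 0.0], [0.105, 0.994, -0.001], [-0.0, -0.001, -1.0]]
force: [0.3, -3.3, 4.9]
finger_gap: 14.8
```

```bash
python3 log.py
python3 - <<'E'
from cell import arm
from h import *
d=arm.get_image('side')
for th in range(90,125,5):
    a=np.radians(th);print(th,proj(d,[C+RF@np.array([r*np.sin(a),-8,r*np.cos(a)]) for r in(72,104)]).round(1).tolist())
im=d["color"].astype(int);m=(im[:,:,2]>im[:,:,0]+60)&(im[:,:,2]>im[:,:,1]+40)
ys,xs=np.nonzero(m[170:230,320:380]);print((xs+320).tolist(),(ys+170).tolist())
E
```

```text
phi 0.3 r 96.9 F [ 0.6 -3.3  4.9] M [-0.76  0.26 -0.01] gap 14.8 t 29.75
90 [[347.7, 190.8], [356.9, 188.2]]
95 [[347.5, 192.2], [356.6, 190.2]]
100 [[347.2, 193.7], [356.0, 192.3]]
105 [[346.7, 195.1], [355.3, 194.4]]
110 [[346.0, 196.6], [354.3, 196.5]]
115 [[345.2, 198.1], [353.1, 198.6]]
120 [[344.3, 199.5], [351.8, 200.6]]
[355, 356, 357, 350, 351, 352, 353, 354, 355, 356, 350, 351, 352, 353, 354, 355] [191, 191, 191, 192, 192, 192, 192, 192, 192, 192, 193, 193, 193, 193, 193, 193]
```

>>> servo_tool --plan '[[[-2.1, 0, 0.1], 0, 255], [[-2.1, 0, 0.1], 0, 255], [[-2.1, 0, 0.1], 0, 255], [[-2.1, 0, 0.1], 0, 255]]'

```text
t: 30.2
ee_pos: [540.7, 26.5, 225.4]
eef_rot: [[-0.994, 0.105, -0.003], [0.105, 0.994, -0.001], [0.003, -0.001, -1.0]]
force: [-9.8, -3.5, 10.7]
finger_gap: 14.6
```

```bash
python3 log.py
```

```text
phi 4.7 r 96.8 F [-9.4 -4.5 10.7] M [-0.92  2.41 -0.09] gap 14.6 t 30.20
```

>>> servo_tool --plan '[[[-2.08, 0, 0.27], 0, 255], [[-2.08, 0, 0.27], 0, 255], [[-2.08, 0, 0.27], 0, 255], [[-2.08, 0, 0.27], 0, 255]]'

```text
t: 30.6
ee_pos: [549.0, 25.7, 224.3]
eef_rot: [[-0.994, 0.105, -0.003], [0.105, 0.994, -0.001], [0.003, -0.001, -1.0]]
force: [-9.4, -2.6, 9.6]
finger_gap: 14.8
```

```bash
python3 log.py
```

```text
phi 9.6 r 96.7 F [-9.  -3.6  9.6] M [-0.73  2.82 -0.03] gap 14.8 t 30.60
```

>>> servo_tool --plan '[[[-2.04, 0, 0.45], 0, 255], [[-2.04, 0, 0.45], 0, 255], [[-2.04, 0, 0.45], 0, 255], [[-2.04, 0, 0.45], 0, 255]]'

```text
t: 31.0
ee_pos: [557.2, 24.8, 222.5]
eef_rot: [[-0.994, 0.105, -0.003], [0.105, 0.994, -0.001], [0.003, -0.001, -1.0]]
force: [-8.9, -3.3, 10.8]
finger_gap: 14.7
```

```bash
python3 log.py
```

```text
phi 14.6 r 96.6 F [-8.5 -4.2 10.8] M [-0.72  2.37  0.14] gap 14.7 t 31.00
```

>>> servo_tool --plan '[[[-2.0, 0, 0.63], 0, 255], [[-2.0, 0, 0.63], 0, 255], [[-2.0, 0, 0.63], 0, 255], [[-2.0, 0, 0.63], 0, 255]]'

```text
t: 31.4
ee_pos: [565.2, 24.0, 220.0]
eef_rot: [[-0.994, 0.105, -0.002], [0.105, 0.994, -0.001], [0.002, -0.001, -1.0]]
force: [-7.3, -3.0, 8.8]
finger_gap: 15.1
```

```bash
python3 log.py
```

```text
phi 19.6 r 96.6 F [-6.9 -3.8  8.8] M [-0.95  1.98 -0.03] gap 15.1 t 31.40
```

>>> servo_tool --plan '[[[-1.93, 0, 0.8], 0, 255], [[-1.93, 0, 0.8], 0, 255], [[-1.93, 0, 0.8], 0, 255], [[-1.93, 0, 0.8], 0, 255]]'

```text
t: 31.8
ee_pos: [573.0, 23.2, 216.9]
eef_rot: [[-0.994, 0.105, -0.002], [0.105, 0.994, -0.001], [0.002, -0.001, -1.0]]
force: [-8.8, -2.7, 10.2]
finger_gap: 14.9
```

```bash
python3 log.py
```

```text
phi 24.6 r 96.7 F [-8.5 -3.7 10.2] M [-0.74  2.02 -0.03] gap 14.9 t 31.80
```

>>> servo_tool --plan '[[[-1.86, 0, 0.97], 0, 255], [[-1.86, 0, 0.97], 0, 255], [[-1.86, 0, 0.97], 0, 255], [[-1.86, 0, 0.97], 0, 255]]'

```text
t: 32.2
ee_pos: [580.7, 22.3, 213.1]
eef_rot: [[-0.994, 0.105, -0.001], [0.105, 0.994, -0.001], [0.001, -0.001, -1.0]]
force: [-4.9, -2.8, 10.8]
finger_gap: 15.1
```

```bash
python3 log.py
```

```text
phi 29.7 r 96.9 F [-4.6 -3.3 10.8] M [-0.94  1.5  -0.06] gap 15.1 t 32.20
```

>>> servo_tool --plan '[[[-1.77, 0, 1.12], 0, 255], [[-1.77, 0, 1.12], 0, 255], [[-1.77, 0, 1.12], 0, 255], [[-1.77, 0, 1.12], 0, 255]]'

```text
t: 32.6
ee_pos: [587.8, 21.6, 208.8]
eef_rot: [[-0.994, 0.105, -0.001], [0.105, 0.994, -0.001], [0.001, -0.001, -1.0]]
force: [-7.9, -3.5, 13.8]
finger_gap: 15.0
```

```bash
python3 log.py
```

```text
phi 34.7 r 97.0 F [-7.5 -4.3 13.8] M [-0.63  2.01  0.11] gap 15.0 t 32.60
```

>>> servo_tool --plan '[[[-1.66, 0, 1.27], 0, 255], [[-1.66, 0, 1.27], 0, 255], [[-1.66, 0, 1.27], 0, 255], [[-1.66, 0, 1.27], 0, 255]]'

```text
t: 33.0
ee_pos: [594.7, 20.9, 203.8]
eef_rot: [[-0.994, 0.105, -0.0], [0.105, 0.994, -0.001], [0.0, -0.001, -1.0]]
force: [-6.3, -3.4, 16.5]
finger_gap: 15.0
```

```bash
python3 log.py
```

```text
phi 39.7 r 97.2 F [-5.9 -4.1 16.5] M [-0.8   2.29 -0.  ] gap 15.0 t 33.00
```

>>> servo_tool --plan '[[[-1.54, 0, 1.41], 0, 255], [[-1.54, 0, 1.41], 0, 255], [[-1.54, 0, 1.41], 0, 255], [[-1.54, 0, 1.41], 0, 255]]'

```text
t: 33.4
ee_pos: [601.0, 20.2, 198.3]
eef_rot: [[-0.994, 0.105, 0.0], [0.105, 0.994, -0.001], [-0.0, -0.001, -1.0]]
force: [-3.4, -4.1, 13.8]
finger_gap: 14.9
```

```bash
python3 log.py
```

```text
phi 44.6 r 97.4 F [-2.9 -4.4 13.8] M [-0.86  1.27  0.11] gap 14.9 t 33.40
```

>>> servo_tool --plan '[[[-1.41, 0, 1.54], 0, 255], [[-1.41, 0, 1.54], 0, 255], [[-1.41, 0, 1.54], 0, 255], [[-1.41, 0, 1.54], 0, 255]]'

```text
t: 33.8
ee_pos: [606.8, 19.6, 192.2]
eef_rot: [[-0.994, 0.105, 0.001], [0.105, 0.994, -0.001], [-0.001, -0.001, -1.0]]
force: [-3.7, -3.3, 14.1]
finger_gap: 15.0
```

```bash
python3 log.py
```

```text
phi 49.6 r 97.6 F [-3.3 -3.7 14.1] M [-0.83  1.26 -0.05] gap 15.0 t 33.80
```

>>> servo_tool --plan '[[[1.41, 0, -1.54], 0, 255], [[1.41, 0, -1.54], 0, 255], [[1.41, 0, -1.54], 0, 255], [[1.41, 0, -1.54], 0, 255]]'

```text
t: 34.2
ee_pos: [601.7, 20.1, 197.5]
eef_rot: [[-0.994, 0.105, 0.001], [0.105, 0.994, -0.001], [-0.002, -0.001, -1.0]]
force: [3.5, -4.2, -7.3]
finger_gap: 14.6
```

```bash
python3 log.py
```

```text
phi 45.3 r 97.3 F [ 4.  -3.8 -7.3] M [-0.7  -1.53 -0.08] gap 14.6 t 34.20
```

>>> servo_tool --plan '[[[1.54, 0, -1.41], 0, 255], [[1.54, 0, -1.41], 0, 255], [[1.54, 0, -1.41], 0, 255], [[1.54, 0, -1.41], 0, 255]]'

```text
t: 34.6
ee_pos: [595.3, 20.8, 203.0]
eef_rot: [[-0.994, 0.105, 0.001], [0.105, 0.994, -0.001], [-0.001, -0.001, -1.0]]
force: [4.2, -4.0, -9.0]
finger_gap: 15.0
```

```bash
python3 log.py
```

```text
phi 40.3 r 97.0 F [ 4.6 -3.5 -9. ] M [-0.76 -1.72 -0.05] gap 15.0 t 34.60
```

>>> servo_tool --plan '[[[1.66, 0, -1.27], 0, 255], [[1.66, 0, -1.27], 0, 255], [[1.66, 0, -1.27], 0, 255], [[1.66, 0, -1.27], 0, 255]]'

```text
t: 35.0
ee_pos: [588.7, 21.5, 208.0]
eef_rot: [[-0.994, 0.105, 0.001], [0.105, 0.994, -0.001], [-0.001, -0.001, -1.0]]
force: [3.9, -3.3, -9.2]
finger_gap: 14.9
```

```bash
python3 log.py
```

```text
phi 35.3 r 96.8 F [ 4.2 -2.9 -9.2] M [-0.44 -1.44  0.12] gap 14.9 t 35.00
```

>>> servo_tool --plan '[[[1.77, 0, -1.12], 0, 255], [[1.77, 0, -1.12], 0, 255], [[1.77, 0, -1.12], 0, 255], [[1.77, 0, -1.12], 0, 255]]'

```text
t: 35.4
ee_pos: [581.6, 22.3, 212.4]
eef_rot: [[-0.994, 0.105, 0.001], [0.105, 0.994, -0.001], [-0.001, -0.001, -1.0]]
force: [5.3, -3.3, -10.6]
finger_gap: 14.9
```

```bash
python3 log.py
```

```text
phi 30.4 r 96.7 F [  5.6  -2.8 -10.6] M [-0.46 -1.68  0.09] gap 14.9 t 35.40
```

>>> servo_tool --plan '[[[1.86, 0, -0.97], 0, 255], [[1.86, 0, -0.97], 0, 255], [[1.86, 0, -0.97], 0, 255], [[1.86, 0, -0.97], 0, 255]]'

```text
t: 35.8
ee_pos: [574.2, 23.0, 216.3]
eef_rot: [[-0.994, 0.105, 0.001], [0.105, 0.994, -0.001], [-0.001, -0.001, -1.0]]
force: [4.9, -2.6, -10.3]
finger_gap: 14.7
```

```bash
python3 log.py
```

```text
phi 25.4 r 96.7 F [  5.1  -2.  -10.3] M [-0.57 -1.77  0.07] gap 14.7 t 35.80
```

>>> servo_tool --plan '[[[1.93, 0, -0.8], 0, 255], [[1.93, 0, -0.8], 0, 255], [[1.93, 0, -0.8], 0, 255], [[1.93, 0, -0.8], 0, 255]]'

```text
t: 36.2
ee_pos: [566.7, 23.8, 219.5]
eef_rot: [[-0.994, 0.105, 0.001], [0.105, 0.994, -0.001], [-0.001, -0.001, -1.0]]
force: [6.6, -4.1, -10.5]
finger_gap: 15.2
```

```bash
python3 log.py
```

```text
phi 20.5 r 96.7 F [  7.   -3.3 -10.5] M [-0.56 -2.06 -0.12] gap 15.2 t 36.20
```

>>> servo_tool --plan '[[[2.0, 0, -0.63], 0, 255], [[2.0, 0, -0.63], 0, 255], [[2.0, 0, -0.63], 0, 255], [[2.0, 0, -0.63], 0, 255]]'

```text
t: 36.6
ee_pos: [558.8, 24.6, 222.1]
eef_rot: [[-0.994, 0.105, 0.001], [0.105, 0.994, -0.001], [-0.001, -0.001, -1.0]]
force: [5.3, -4.6, -10.2]
finger_gap: 15.3
```

```bash
python3 log.py
```

```text
phi 15.6 r 96.7 F [  5.8  -4.1 -10.2] M [-0.56 -1.91  0.09] gap 15.3 t 36.60
```

>>> servo_tool --plan '[[[2.04, 0, -0.45], 0, 255], [[2.04, 0, -0.45], 0, 255], [[2.04, 0, -0.45], 0, 255], [[2.04, 0, -0.45], 0, 255]]'

```text
t: 37.0
ee_pos: [550.9, 25.5, 224.0]
eef_rot: [[-0.994, 0.105, 0.002], [0.105, 0.994, -0.001], [-0.002, -0.001, -1.0]]
force: [9.0, -4.1, -10.2]
finger_gap: 15.0
```

```bash
python3 log.py
```

```text
phi 10.8 r 96.7 F [  9.4  -3.1 -10.2] M [-0.76 -2.33 -0.12] gap 15.0 t 37.00
```

>>> servo_tool --plan '[[[2.08, 0, -0.27], 0, 255], [[2.08, 0, -0.27], 0, 255], [[2.08, 0, -0.27], 0, 255], [[2.08, 0, -0.27], 0, 255]]'

```text
t: 37.4
ee_pos: [542.9, 26.3, 225.3]
eef_rot: [[-0.994, 0.105, 0.003], [0.105, 0.994, -0.001], [-0.003, -0.001, -1.0]]
force: [8.4, -4.1, -8.0]
finger_gap: 15.1
```

```bash
python3 log.py
```

```text
phi 5.9 r 96.8 F [ 8.8 -3.2 -8. ] M [-0.73 -2.16  0.04] gap 15.1 t 37.40
```

>>> servo_tool --plan '[[[2.1, 0, -0.1], 0, 255], [[2.1, 0, -0.1], 0, 255], [[2.1, 0, -0.1], 0, 255], [[2.1, 0, -0.1], 0, 255]]'

```text
t: 37.8
ee_pos: [534.8, 27.2, 225.9]
eef_rot: [[-0.994, 0.105, 0.003], [0.105, 0.994, -0.001], [-0.003, -0.0, -1.0]]
force: [9.8, -5.2, -5.7]
finger_gap: 15.1
```

```bash
python3 log.py
```

```text
phi 1.1 r 96.9 F [10.3 -4.1 -5.7] M [-0.87 -2.78 -0.09] gap 15.1 t 37.80
```

>>> servo_tool --plan '[[[2.1, 0, 0.1], 0, 255], [[2.1, 0, 0.1], 0, 255], [[2.1, 0, 0.1], 0, 255], [[2.1, 0, 0.1], 0, 255]]'

```text
t: 38.2
ee_pos: [526.7, 28.0, 225.8]
eef_rot: [[-0.994, 0.105, 0.004], [0.105, 0.994, -0.001], [-0.004, -0.0, -1.0]]
force: [10.9, -5.9, -3.0]
finger_gap: 14.7
```

```bash
python3 log.py
```

```text
phi -3.7 r 97.0 F [11.5 -4.7 -3. ] M [-0.84 -3.18  0.08] gap 14.7 t 38.20
```

>>> servo_tool --plan '[[[2.08, 0, 0.27], 0, 255], [[2.08, 0, 0.27], 0, 255], [[2.08, 0, 0.27], 0, 255], [[2.08, 0, 0.27], 0, 255]]'

```text
t: 38.6
ee_pos: [518.6, 28.9, 224.9]
eef_rot: [[-0.994, 0.106, 0.005], [0.106, 0.994, -0.001], [-0.005, -0.0, -1.0]]
force: [7.3, -5.3, 5.0]
finger_gap: 14.9
```

```bash
python3 log.py
```

```text
phi -8.6 r 97.0 F [ 7.8 -4.5  5. ] M [-1.   -2.27  0.09] gap 14.9 t 38.60
```

>>> servo_tool --plan '[[[2.04, 0, 0.45], 0, 255], [[2.04, 0, 0.45], 0, 255], [[2.04, 0, 0.45], 0, 255], [[2.04, 0, 0.45], 0, 255]]'

```text
t: 39.0
ee_pos: [510.6, 29.8, 223.3]
eef_rot: [[-0.994, 0.106, 0.005], [0.106, 0.994, -0.001], [-0.005, -0.0, -1.0]]
force: [10.8, -6.7, 5.7]
finger_gap: 14.7
```

```bash
python3 log.py
```

```text
phi -13.4 r 97.0 F [11.4 -5.5  5.7] M [-1.09 -3.08 -0.01] gap 14.7 t 39.00
```

>>> servo_tool --plan '[[[2.0, 0, 0.63], 0, 255], [[2.0, 0, 0.63], 0, 255], [[2.0, 0, 0.63], 0, 255], [[2.0, 0, 0.63], 0, 255]]'

```text
t: 39.4
ee_pos: [502.6, 30.6, 220.9]
eef_rot: [[-0.994, 0.106, 0.005], [0.106, 0.994, -0.001], [-0.005, -0.0, -1.0]]
force: [4.7, -6.1, 10.0]
finger_gap: 15.0
```

```bash
python3 log.py
```

```text
phi -18.4 r 96.9 F [ 5.3 -5.6 10. ] M [-1.19 -1.65  0.07] gap 15.0 t 39.40
```

>>> servo_tool --plan '[[[1.93, 0, 0.8], 0, 255], [[1.93, 0, 0.8], 0, 255], [[1.93, 0, 0.8], 0, 255], [[1.93, 0, 0.8], 0, 255]]'

```text
t: 39.8
ee_pos: [494.8, 31.4, 217.8]
eef_rot: [[-0.994, 0.106, 0.005], [0.106, 0.994, -0.001], [-0.005, -0.0, -1.0]]
force: [4.7, -5.2, 12.6]
finger_gap: 14.7
```

```bash
python3 log.py
```

```text
phi -23.4 r 96.7 F [ 5.3 -4.7 12.6] M [-1.35 -1.43 -0.02] gap 14.7 t 39.80
```

>>> servo_tool --plan '[[[1.86, 0, 0.97], 0, 255], [[1.86, 0, 0.97], 0, 255], [[1.86, 0, 0.97], 0, 255], [[1.86, 0, 0.97], 0, 255]]'

```text
t: 40.2
ee_pos: [487.3, 32.2, 213.9]
eef_rot: [[-0.994, 0.106, 0.005], [0.106, 0.994, -0.001], [-0.005, -0.0, -1.0]]
force: [5.3, -5.6, 17.5]
finger_gap: 14.8
```

```bash
python3 log.py
```

```text
phi -28.4 r 96.6 F [ 5.9 -5.  17.5] M [-1.26 -1.8  -0.06] gap 14.8 t 40.20
```

>>> servo_tool --plan '[[[1.77, 0, 1.12], 0, 255], [[1.77, 0, 1.12], 0, 255], [[1.77, 0, 1.12], 0, 255], [[1.77, 0, 1.12], 0, 255]]'

```text
t: 40.6
ee_pos: [480.0, 33.0, 209.4]
eef_rot: [[-0.994, 0.106, 0.004], [0.106, 0.994, -0.001], [-0.004, -0.0, -1.0]]
force: [2.2, -7.2, 16.8]
finger_gap: 14.9
```

```bash
python3 log.py
```

```text
phi -33.5 r 96.4 F [ 3.  -7.  16.8] M [-1.31 -1.16  0.07] gap 14.9 t 40.60
```

>>> servo_tool --plan '[[[1.66, 0, 1.27], 0, 255], [[1.66, 0, 1.27], 0, 255], [[1.66, 0, 1.27], 0, 255], [[1.66, 0, 1.27], 0, 255]]'

```text
t: 41.0
ee_pos: [473.2, 33.7, 204.3]
eef_rot: [[-0.994, 0.106, 0.004], [0.106, 0.994, -0.001], [-0.004, -0.0, -1.0]]
force: [1.5, -7.5, 19.7]
finger_gap: 15.2
```

```bash
python3 log.py
```

```text
phi -38.6 r 96.3 F [ 2.3 -7.3 19.7] M [-1.37 -1.22  0.04] gap 15.2 t 41.00
```

>>> servo_tool --plan '[[[1.54, 0, 1.41], 0, 255], [[1.54, 0, 1.41], 0, 255], [[1.54, 0, 1.41], 0, 255], [[1.54, 0, 1.41], 0, 255]]'

```text
t: 41.4
ee_pos: [466.9, 34.4, 198.5]
eef_rot: [[-0.994, 0.106, 0.003], [0.106, 0.994, -0.001], [-0.003, -0.0, -1.0]]
force: [-0.5, -5.4, 22.9]
finger_gap: 15.2
```

```bash
python3 log.py
```

```text
phi -43.7 r 96.2 F [ 0.1 -5.4 22.9] M [-1.4  -1.15  0.02] gap 15.2 t 41.40
```

>>> servo_tool --plan '[[[1.41, 0, 1.54], 0, 255], [[1.41, 0, 1.54], 0, 255], [[1.41, 0, 1.54], 0, 255], [[1.41, 0, 1.54], 0, 255]]'

```text
t: 41.8
ee_pos: [461.1, 35.0, 192.3]
eef_rot: [[-0.994, 0.106, 0.003], [0.106, 0.994, -0.001], [-0.003, -0.0, -1.0]]
force: [-0.6, -6.9, 16.6]
finger_gap: 14.9
```

```bash
python3 log.py
```

```text
phi -48.8 r 96.1 F [ 0.1 -6.9 16.6] M [-1.49 -0.55  0.08] gap 14.9 t 41.80
```

>>> servo_tool --plan '[[[-1.41, 0, -1.54], 0, 255], [[-1.41, 0, -1.54], 0, 255], [[-1.41, 0, -1.54], 0, 255], [[-1.41, 0, -1.54], 0, 255]]'

```text
t: 42.2
ee_pos: [465.3, 34.5, 197.1]
eef_rot: [[-0.994, 0.105, -0.002], [0.105, 0.994, -0.001], [0.002, -0.001, -1.0]]
force: [0.9, -6.4, -16.6]
finger_gap: 14.9
```

```bash
python3 log.py
```

```text
phi -45.0 r 96.2 F [  1.5  -6.3 -16.6] M [-1.23  0.31  0.05] gap 14.9 t 42.20
```

>>> servo_tool --plan '[[[-1.54, 0, -1.41], 0, 255], [[-1.54, 0, -1.41], 0, 255], [[-1.54, 0, -1.41], 0, 255], [[-1.54, 0, -1.41], 0, 255]]'

```text
t: 42.6
ee_pos: [471.2, 33.9, 202.7]
eef_rot: [[-0.994, 0.105, -0.003], [0.105, 0.994, -0.001], [0.003, -0.001, -1.0]]
force: [-1.0, -5.3, -14.7]
finger_gap: 15.2
```

```bash
python3 log.py
```

```text
phi -40.1 r 96.3 F [ -0.4  -5.4 -14.7] M [-1.15  0.74  0.04] gap 15.2 t 42.60
```

>>> servo_tool --plan '[[[-1.66, 0, -1.27], 0, 255], [[-1.66, 0, -1.27], 0, 255], [[-1.66, 0, -1.27], 0, 255], [[-1.66, 0, -1.27], 0, 255]]'

```text
t: 43.0
ee_pos: [477.6, 33.2, 207.7]
eef_rot: [[-0.994, 0.105, -0.003], [0.105, 0.994, -0.001], [0.003, -0.001, -1.0]]
force: [-2.8, -3.8, -14.4]
finger_gap: 14.8
```

```bash
python3 log.py
```

```text
phi -35.2 r 96.4 F [ -2.4  -4.1 -14.4] M [-0.87  1.17 -0.03] gap 14.8 t 43.00
```

>>> servo_tool --plan '[[[-1.77, 0, -1.12], 0, 255], [[-1.77, 0, -1.12], 0, 255], [[-1.77, 0, -1.12], 0, 255], [[-1.77, 0, -1.12], 0, 255]]'

```text
t: 43.4
ee_pos: [484.5, 32.5, 212.2]
eef_rot: [[-0.994, 0.105, -0.004], [0.105, 0.994, -0.001], [0.004, -0.001, -1.0]]
force: [-4.8, -4.9, -11.8]
finger_gap: 15.0
```

```bash
python3 log.py
```

```text
phi -30.3 r 96.4 F [ -4.2  -5.3 -11.8] M [-0.94  1.62 -0.04] gap 15.0 t 43.40
```

>>> servo_tool --plan '[[[-1.86, 0, -0.97], 0, 255], [[-1.86, 0, -0.97], 0, 255], [[-1.86, 0, -0.97], 0, 255], [[-1.86, 0, -0.97], 0, 255]]'

```text
t: 43.8
ee_pos: [491.7, 31.7, 216.0]
eef_rot: [[-0.994, 0.105, -0.004], [0.105, 0.994, -0.001], [0.004, -0.001, -1.0]]
force: [-6.6, -4.3, -12.7]
finger_gap: 15.0
```

```bash
python3 log.py
```

```text
phi -25.5 r 96.4 F [ -6.1  -5.  -12.7] M [-0.81  1.86 -0.03] gap 15.0 t 43.80
```

>>> servo_tool --plan '[[[-1.93, 0, -0.8], 0, 255], [[-1.93, 0, -0.8], 0, 255], [[-1.93, 0, -0.8], 0, 255], [[-1.93, 0, -0.8], 0, 255]]'

```text
t: 44.2
ee_pos: [499.3, 30.9, 219.2]
eef_rot: [[-0.994, 0.105, -0.004], [0.105, 0.994, -0.001], [0.004, -0.001, -1.0]]
force: [-6.1, -6.2, -9.3]
finger_gap: 14.8
```

```bash
python3 log.py
```

```text
phi -20.5 r 96.4 F [-5.4 -6.8 -9.3] M [-1.17  1.87  0.12] gap 14.8 t 44.20
```

>>> servo_tool --plan '[[[-2.0, 0, -0.63], 0, 255], [[-2.0, 0, -0.63], 0, 255], [[-2.0, 0, -0.63], 0, 255], [[-2.0, 0, -0.63], 0, 255]]'

```text
t: 44.6
ee_pos: [507.2, 30.1, 221.8]
eef_rot: [[-0.994, 0.105, -0.005], [0.105, 0.994, -0.001], [0.005, -0.001, -1.0]]
force: [-8.9, -4.6, -6.6]
finger_gap: 14.5
```

```bash
python3 log.py
```

```text
phi -15.6 r 96.3 F [-8.4 -5.5 -6.6] M [-1.    2.3  -0.01] gap 14.5 t 44.60
```

>>> servo_tool --plan '[[[-2.04, 0, -0.45], 0, 255], [[-2.04, 0, -0.45], 0, 255], [[-2.04, 0, -0.45], 0, 255], [[-2.04, 0, -0.45], 0, 255]]'

```text
t: 45.0
ee_pos: [515.2, 29.2, 223.7]
eef_rot: [[-0.994, 0.105, -0.005], [0.105, 0.994, -0.001], [0.005, -0.001, -1.0]]
force: [-11.0, -3.7, -3.9]
finger_gap: 14.8
```

```bash
python3 log.py
```

```text
phi -10.6 r 96.3 F [-10.6  -4.9  -3.9] M [-0.88  2.75 -0.11] gap 14.8 t 45.00
```

>>> servo_tool --plan '[[[-2.08, 0, -0.27], 0, 255], [[-2.08, 0, -0.27], 0, 255], [[-2.08, 0, -0.27], 0, 255], [[-2.08, 0, -0.27], 0, 255]]'

```text
t: 45.4
ee_pos: [523.5, 28.4, 224.8]
eef_rot: [[-0.994, 0.105, -0.005], [0.105, 0.994, -0.001], [0.004, -0.001, -1.0]]
force: [-11.2, -4.0, -2.6]
finger_gap: 15.2
```

```bash
python3 log.py
```

```text
phi -5.6 r 96.3 F [-10.7  -5.1  -2.6] M [-0.97  2.69  0.01] gap 15.2 t 45.40
```

>>> servo_tool --plan '[[[-2.1, 0, -0.1], 0, 255], [[-2.1, 0, -0.1], 0, 255], [[-2.1, 0, -0.1], 0, 255], [[-2.1, 0, -0.1], 0, 255]]'

```text
t: 45.8
ee_pos: [531.9, 27.5, 225.3]
eef_rot: [[-0.994, 0.105, -0.005], [0.105, 0.994, -0.001], [0.004, -0.001, -1.0]]
force: [-11.7, -3.9, -0.3]
finger_gap: 15.1
```

```bash
python3 log.py
cat > fit4.py <<'E'
import numpy as np
d=np.loadtxt("log.txt");d=d[d[:,0]>5]
t=d[:,0];g=d[:,3:6]/1000;f=d[:,6:9];m=d[:,9:12]
grip=np.where(t<18.5,0,np.where(t<29,1,2))
P=d[:,1]+np.array([0,74.7,24.7])[grip];p=np.radians(P);s=np.sign(np.r_[1,np.diff(d[:,1])])
starts=[4.95,9.15,13.5,20.35,23.35,29.75,33.8,41.8]
TF=-(g[:,2]*f[:,0]-g[:,0]*f[:,2]);TT=TF-m[:,1]
one=np.ones_like(t);gs=[s*(grip==k) for k in range(3)]
rng=np.random.default_rng(0)
def run(n,y,sel,ex):
    A=np.array([np.sin(p),np.cos(p),*ex]).T
    def fit(i):
        x=np.linalg.lstsq(A[i],y[i],rcond=None)[0];return x,np.degrees(np.arctan2(-x[1],x[0])),np.hypot(*x[:2])
    i=np.nonzero(sel)[0];x,b,G=fit(i);bs=[fit(rng.choice(i,len(i)))[1] for _ in range(300)]
    print(n,len(i),x.round(3),"rms",np.std(y[i]-A[i]@x).round(3),"phi0 %.1f+-%.1f G %.3f"%(b,np.std(bs),G))
for skip in(.5,.9):
  ok=~np.isin(t.round(2),[20.35,29.75])
  for q in starts: ok&=~((t>q)&(t<q+skip))
  print("skip",skip)
  run("F all ",TF,ok,[s]);run("F perD",TF,ok,gs);run("F perD+off",TF,ok,gs+[one])
  run("F perD+fxfz",TF,ok,gs+[f[:,0],f[:,2]])
  for k in range(3): run("F grip%d"%k,TF,ok&(grip==k),[s])
  run("F cos torsion",TF,ok,[s,s*g[:,0]*10,s*g[:,2]*10]);
  run("TM all",TT,ok,[s,f[:,0]]);run("TM off",TT,ok,[s,f[:,0],one]);
  for k in range(3): run("TM grip%d"%k,TT,ok&(grip==k),[s,f[:,0]])
E
python3 fit4.py
```

```text
phi -0.6 r 96.3 F [-11.2  -5.1  -0.3] M [-1.02  3.02 -0.09] gap 15.1 t 45.80
skip 0.5
F all  127 [ 0.228 -0.112  1.03 ] rms 0.147 phi0 26.2+-3.7 G 0.254
F perD 127 [ 0.228 -0.112  1.027  1.027  1.036] rms 0.147 phi0 26.1+-4.0 G 0.254
F perD+off 127 [ 0.217 -0.127  1.027  1.025  1.036  0.016] rms 0.147 phi0 30.3+-11.3 G 0.252
F perD+fxfz 127 [ 0.227 -0.112  1.04   1.039  1.05   0.002  0.   ] rms 0.146 phi0 26.3+-3.8 G 0.253
F grip0 58 [ 0.264 -0.102  1.02 ] rms 0.139 phi0 21.1+-5.6 G 0.283
F grip1 32 [ 0.207 -0.306  0.978] rms 0.146 phi0 55.9+-7.2 G 0.369
F grip2 37 [ 0.245 -0.099  1.036] rms 0.138 phi0 22.0+-5.9 G 0.264
F cos torsion 127 [ 0.206 -0.101  1.441 -0.023 -0.484] rms 0.138 phi0 26.2+-3.8 G 0.230
TM all 127 [ 0.228 -0.123  0.299  0.193] rms 0.194 phi0 28.4+-4.8 G 0.260
TM off 127 [ 0.266 -0.07   0.296  0.192 -0.055] rms 0.193 phi0 14.8+-12.0 G 0.275
TM grip0 58 [ 0.248 -0.136  0.365  0.202] rms 0.194 phi0 28.8+-8.4 G 0.283
TM grip1 32 [ 0.159 -0.291  0.042  0.163] rms 0.173 phi0 61.4+-15.1 G 0.332
TM grip2 37 [ 0.235 -0.105  0.357  0.199] rms 0.18 phi0 24.0+-8.3 G 0.258
ski
[... 317 characters left out ...]
 0.143 phi0 23.0+-3.6 G 0.269
F grip0 52 [ 0.311 -0.1    1.002] rms 0.136 phi0 17.8+-5.0 G 0.326
F grip1 28 [ 0.222 -0.228  1.019] rms 0.142 phi0 45.8+-10.2 G 0.318
F grip2 34 [ 0.259 -0.103  1.034] rms 0.142 phi0 21.7+-5.9 G 0.278
F cos torsion 114 [ 0.208 -0.096  1.43  -0.023 -0.463] rms 0.137 phi0 24.9+-3.8 G 0.229
TM all 114 [ 0.252 -0.12   0.288  0.19 ] rms 0.184 phi0 25.5+-4.6 G 0.280
TM off 114 [ 0.321 -0.028  0.28   0.189 -0.098] rms 0.182 phi0 5.0+-10.8 G 0.322
TM grip0 52 [ 0.312 -0.129  0.313  0.198] rms 0.187 phi0 22.4+-7.7 G 0.338
TM grip1 28 [ 0.188 -0.265  0.055  0.162] rms 0.159 phi0 54.7+-16.9 G 0.325
TM grip2 34 [ 0.253 -0.102  0.336  0.194] rms 0.171 phi0 22.1+-8.4 G 0.273
```

The pooled fits put heavy-side-down at P≈25°±4°, and the rotor is at P≈25° now. Next I let it settle and check.

>>> servo_tool --plan '[[[0, 0, 0], 0, 255], [[0, 0, 0], 0, 255], [[0, 0, 0], 0, 255], [[0, 0, 0], 0, 255], [[0, 0, 0], 0, 255], [[0, 0, 0], 0, 255]]'

```text
t: 46.4
ee_pos: [532.3, 27.4, 225.3]
eef_rot: [[-0.994, 0.105, -0.003], [0.105, 0.994, -0.001], [0.003, -0.001, -1.0]]
force: [-6.8, -5.5, -2.5]
finger_gap: 14.7
```

Run:
```python
from cell import arm
from h import *
for i in range(3):
    st(arm);d=arm.get_image('side')
for n in("coupling","bolt","wrench","seal_ring"): print(n,[(np.round(r["position"],1).tolist(),round(r["conf"],2)) for r in arm.place_of('side',n)[:1]])
st(arm)
cv2.imwrite('pics/s5.png',cv2.resize(d['color'][120:290,230:430,::-1],None,fx=3.5,fy=3.5))
```

```text
t 46.4 grasp in frame [-0.6 -0.6 96.3] phi -0.4 r 96.3 F [-6.16 -6.19 -2.54] M [-1.068  1.794 -0.071] gap 14.7 yaw err -0.03
t 46.45 grasp in frame [-0.6 -0.6 96.3] phi -0.4 r 96.3 F [-6.94 -5.74 -3.71] M [-1.031  1.841 -0.035] gap 14.9 yaw err -0.03
t 46.5 grasp in frame [-0.7 -0.6 96.3] phi -0.4 r 96.3 F [-6.8  -5.71 -2.44] M [-1.039  1.848 -0.044] gap 14.8 yaw err -0.03
coupling [([518.2, -223.6, -0.7], 0.62)]
bolt [([672.1, 105.1, 98.4], 0.67)]
wrench [([437.0, 401.0, 4.1], 0.59)]
seal_ring [([409.3, -44.7, 97.4], 0.6)]
t 46.75 grasp in frame [-0.7 -0.6 96.3] phi -0.4 r 96.3 F [-6.86 -4.5  -2.99] M [-1.077  1.765 -0.041] gap 14.6 yaw err -0.03
```

View pics/s5.png

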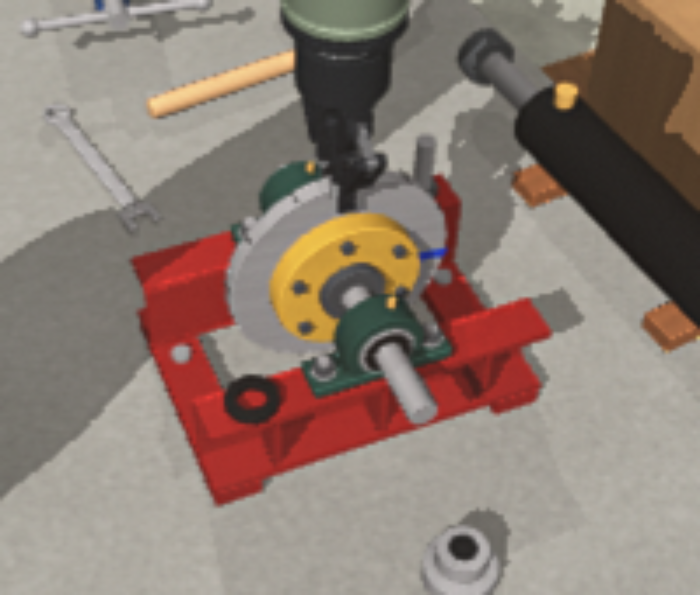

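The rotor is gripped and still. The blue mark is back at about (440,253), the same as before the last sweep, so the pads did not slip on the rim. The coupling, bolt and seal ring have not moved. Handing in.

```bash
python3 -c "
from cell import arm
print(arm.hand_in())"
```

```text
the job is handed in; nothing more can be done
None
```

The job is handed in at about 47 s: the rotor is still, the rim is gripped at the top, and the heavy side should be within 20° of straight down. No verdict was reported.

**What I did:** I gripped the rim in three successive places and swept it back and forth over about 175° in all. The first sweep turned it about 105° from where it stood, past the required quarter turn. I fitted the drag and gravity torque to the wrist forces of all three sweeps. The rotor ended about 75° from where it began.

**Heavy side:** the pooled fits put straight down at rotor position 25° ± 4° (my own sweep scale), with a gravity torque of 0.25–0.28 N m. The rotor was left at about 24–25°.

**Last checks:**
- **Rotor:** the grip reading was steady at a 14.8 mm finger gap, and the pose did not change over the last 0.35 s. The blue mark was in the same place as before the last sweep.
- **Parts:** the coupling, bolt and seal ring were where they started. The wrench looked unmoved in the picture. I did not re-measure the mallet, screwdriver or grease can.

**Where the checks disagreed:**
- **Second grip:** fitted alone, it gave 46–61° ± 7–17°, while the first and third gave 18–29°. The second grip covered mostly angles away from straight down.
- **Force offset:** fits that allow a constant offset ranged from 5° to 30° ± 11°.
- **Camera angle:** the blue mark read roughly 100° in the image against 107° by dead reckoning. I put this down to camera calibration.

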